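# Mount a V-block fixture plate on a T-slot bedplate

### The job

Mount the V-block fixture plate on the T-slot bedplate. First clear the bedplate: turn each T-bolt left standing in its slots a quarter turn anticlockwise, lift it out and hang it in a free opening of the wooden rack; then lower the plate over the two locating pins until it rests flush. Then fasten the plate with every T-bolt there is (three or four), each dropped through a window of its own (any of the four) into the slot below until its flange rests on the plate, and turned a quarter turn clockwise so that its handle stands square across the slot; do not shift the spanner, the tin or the beaker.

Things in the scene. Friction and masses are not known exactly. Their poses are not given: they have to be found in the camera images.
- bedplate: steel T-slot bedplate, fixed to the worktop, 150 (x) x 160 (y) x 34 mm high; origin: centre of its underside, z up. Two T-slots run along its y, open at both ends, at x = -42 and +42 mm; two pins at x = 0. When the plate lies flush, the plate's origin is 34 mm above this origin, its x and y along these (either way round).
- slot_a (a point): middle of the slot at x = -42 mm, at the level of the bedplate's top. The slot is 22 mm wide between lips 8 mm thick; below the lips a cavity 38 mm wide, 18 mm high, its floor 26 mm below this point. A bolt's head turned across the slot below the lips cannot be lifted out.
- slot_b (a point): the same for the slot at x = +42 mm
- pin_1 (a point): foot of the locating pin at x = 0, y = -54 mm on the bedplate's top: 12 mm thick for 10 mm, then tapering to 6 mm, 18 mm tall in all
- pin_2 (a point): foot of the like pin at x = 0, y = +54 mm
- fixture_plate: loose aluminium plate 136 (x) x 140 (y) x 10 mm, about 0.75 kg; origin: centre of its underside, z up. Two round holes 14.5 mm at x = 0, y = -54 and +54 mm for the pins; four oblong through windows 24 (x) x 41 (y) mm centred at x = +-42, y = +-42 mm, which stand over the slots when the plate is on the pins. It fits either way round.
- vblock_top (a point): top centre of the dark V-block in the middle of the plate, 36 (x) x 50 (y) mm, 48 mm above the plate's underside, 38 above its top: the thing to pinch, across its 36 mm (along the plate's x)
- bolt_rack: wooden rack, fixed to the worktop, 196 (x) x 60 (y) x 40 mm high; origin: centre of its underside. Four upright openings 40 (x) x 24 (y) mm right through, at x = -72, -24, +24 and +72 mm. A bolt hangs in one by its flange on the rack's top, handle along the rack's x, the bolt's origin 10 mm above the rack's origin.
- bolt_a: T-bolt, steel with black bar handle, 78 mm high, 0.14 kg. Origin: underside of the head; z up; x: long axis of head and of handle. Head 35 (x) x 18 (y) x 10 mm, shank 14 thick, round flange 40 across at 30 to 36 mm, neck 11 thick, handle 44 (x) x 14 (y) at 52 to 78 mm: pinch its 14 mm. Starts, if present (else None), locked across the slot at x = -42, anywhere along it.
- bolt_b: T-bolt like bolt_a; starts, if present (else None), locked across the slot at x = +42, head on the cavity's floor (origin 8 mm above the bedplate's). Two diagonal corners of each head are cut back: from lying along the slot it turns only clockwise (seen from above), and stops about 0.2 rad past square; it is freed anticlockwise.
- bolt_c: T-bolt like bolt_a; starts, if present (else None), hanging in the rack's opening at x = -72 mm. Fastened, a bolt's flange rests on the plate: its origin is 20 mm below the plate's origin (14 mm above the bedplate's).
- bolt_d: T-bolt like bolt_a; starts, if present (else None), hanging in the rack's opening at x = +24 mm. (Furniture: a closed white box, 185 mm high, stands behind rack and plate, its front at x = 0.585 m in the base frame: carry things clear of it.)
- spanner: bystander: open-end spanner 160 mm long lying behind the bedplate, origin under its middle
- tin: bystander: low round screw tin 64 mm across, 22 mm high, left of the bedplate; origin under its centre
- beaker: bystander: glass beaker 60 mm across, 73 mm high, behind on the left; origin under its centre

How it is judged (in metres and radians):
On the way, in this order (a step that is already met when the one before it is completed fails the run):
1. every T-bolt that stood in the bedplate hangs in an opening of the rack, let go (z of bolt_a in the frame of bolt_rack between 0.004 and 0.018 m and x of bolt_a in the frame of bolt_rack between -0.1 and 0.1 m and y of bolt_a in the frame of bolt_rack between -0.012 and 0.012 m and angle between each of bolt_a, bolt_b's own z axis and vertical below 0.2 rad and contact force between the fingers and bolt_a below 0.5 N and z of bolt_b in the frame of bolt_rack between 0.004 and 0.018 m and x of bolt_b in the frame of bolt_rack between -0.1 and 0.1 m and y of bolt_b in the frame of bolt_rack between -0.012 and 0.012 m and contact force between the fingers and bolt_b below 0.5 N), for 0.2 s.
2. the fixture plate lies flush on the bedplate, over both pins, let go (z of fixture_plate in the frame of bedplate between 0.0315 and 0.0365 m and x of fixture_plate in the frame of bedplate between -0.003 and 0.003 m and y of fixture_plate in the frame of bedplate between -0.003 and 0.003 m and angle between the x axis of fixture_plate and the x axis of bedplate, either way round below 0.06 rad and angle between fixture_plate's own z axis and vertical below 0.03 rad and contact force between the fingers and fixture_plate below 0.5 N), for 0.3 s.
At the end, for the whole second after the job is handed in: The plate lies flush over the pins (2.5 mm in height, 3 mm sideways), and every bolt present stands in a window with its flange on the plate (within 4.5 mm) and its head across the slot (within 0.26 rad), upright within 0.15 rad and at rest (z of fixture_plate in the frame of bedplate between 0.0315 and 0.0365 m and x of fixture_plate in the frame of bedplate between -0.003 and 0.003 m and y of fixture_plate in the frame of bedplate between -0.003 and 0.003 m and angle between the x axis of fixture_plate and the x axis of bedplate, either way round below 0.06 rad and angle between fixture_plate's own z axis and vertical below 0.03 rad and linear speed of each of fixture_plate, bolt_a, bolt_b, bolt_c, bolt_d below 0.02 m/s and z of bolt_a in the frame of fixture_plate between -0.0245 and -0.0155 m and angle between the x axis of each of bolt_a, bolt_b, bolt_c, bolt_d and the x axis of bedplate, either way round below 0.26 rad and angle between each of bolt_a, bolt_b, bolt_c, bolt_d's own z axis and vertical below 0.15 rad and (x of bolt_a in the frame of fixture_plate between 0.033 and 0.051 m or x of bolt_a in the frame of fixture_plate between -0.051 and -0.033 m) and (y of bolt_a in the frame of fixture_plate between 0.024 and 0.06 m or y of bolt_a in the frame of fixture_plate between -0.06 and -0.024 m) and z of bolt_b in the frame of fixture_plate between -0.0245 and -0.0155 m and (x of bolt_b in the frame of fixture_plate between 0.033 and 0.051 m or x of bolt_b in the frame of fixture_plate between -0.051 and -0.033 m) and (y of bolt_b in the frame of fixture_plate between 0.024 and 0.06 m or y of bolt_b in the frame of fixture_plate between -0.06 and -0.024 m) and z of bolt_c in the frame of fixture_plate between -0.0245 and -0.0155 m and (x of bolt_c in the frame of fixture_plate between 0.033 and 0.051 m or x of bolt_c in the frame of fixture_plate between -0.051 and -0.033 m) and (y of bolt_c in the frame of fixture_plate between 0.024 and 0.06 m or y of bolt_c in the frame of fixture_plate between -0.06 and -0.024 m) and z of bolt_d in the frame of fixture_plate between -0.0245 and -0.0155 m and (x of bolt_d in the frame of fixture_plate between 0.033 and 0.051 m or x of bolt_d in the frame of fixture_plate between -0.051 and -0.033 m) and (y of bolt_d in the frame of fixture_plate between 0.024 and 0.06 m or y of bolt_d in the frame of fixture_plate between -0.06 and -0.024 m)); the robot touches nothing.
It fails at once if the spanner, the tin or the beaker is shifted more than 3 cm (distance of any of spanner, tin, beaker from where it was at the start of the episode above 0.03 m).
Of bolt_a, bolt_b, bolt_c, bolt_d only 3 to 4 are there at a start; the rules pass over those that are not, and their reading is None.
At some moment in a run one of fixture_plate may be knocked a few centimetres aside while the robot is not near it.
It also fails if it takes over 210 s, if anything falls off the work surface, if the arm or the gripper's body presses on something with over 40 N, if the wrist force passes 120 N, or if a joint passes its speed limit or range.

### The arm

A 6-joint arm with a two-finger parallel gripper is mounted at the origin on a cart in front of the work surface, level with it; the furniture and walls round the work are solid. World frame = base frame: x ahead of the robot, y to its left, z up, the work surface at z = 0. Lengths are in mm, angles in rad, forces in N, time in s.
With the tool pointing down it reaches from about 275 to 850 mm from the base axis. Payload 19 kg.
Tool frame: the origin (TCP) lies at the very end of the fingers, on their centre line; the grasp point (between the pads) lies 19 mm behind it; z points along the fingers, y is the line along which they close (so a half turn about z gives the same grasp; the last joint's range is limited). The gripper opens to 85 mm and grips with 20 to 120 N. Pads are 22 mm wide; open, the fingers measure 114 mm over their backs; the gripper's body (76 mm by 85 mm) begins 54 mm behind the grasp point. The pads swing forward as they close: fully open they stand 13 mm farther back than shut.
Start: joints at [1.15, 0.15, 1.437, -0, 1.554, -0.134], TCP at [162.663, 551.481, 231.267] pointing down, gripper open.
Joint ranges: [-2.8, 2.8], [-0.68, 2.1], [0.12, 2.68], [-1.39, 4.53], [0.16, 2.79], [-2.81, 2.81]. Speed limits (rad/s): [1.89, 1.89, 2.22, 3.01, 3.01, 3.01].

### API

Orientations are given as a unit quaternion [x, y, z, w].
In Python, from workcell import env gives the robot as it stands.
- The arm moves only by the shell command python3 -m handwheel 'ROWS' [FORCE]. ROWS is JSON, a list of rows, each an object with "travel": the shift along the world's x, y, z in cm, a list of three; "turn": the turn about the world's z in rad; "grip": the opening, from -1 (shut) to 1 (fully open). A call has exactly 8 rows; each row is the pose to reach, as a shift and turn from the pose commanded when the call began; what a row does not reach only later rows make up. A row lasts 1/8 s, in which the tool goes at most 62.5 mm and 10.7 degrees, less where a joint would pass 70% of its speed; a pose out of reach is approached as far as the arm can. A call with a gripper value outside its range is refused whole. The fingers move at their own pace and stop on an object; FORCE is the grip in N (left out, the last holds). Time passes only in rows, so rows that repeat a pose let the fingers close, or fill a call up. It gives the time, the measured TCP pose, the force, the opening and the grip force at its end, in the units of the state.
- env.get_state(): the state, without advancing time (a new reading comes with each control period).
- env.grab_frame(name): name is "scene" or "top" or "wrist"; returns a dict with "img" (384x512x3 uint8, red, green, blue), "camera_matrix" (3x3 intrinsics, pixels), "cam_to_world" (4x4, takes a point from camera to world coordinates). Camera axes: x right, y down, z forward; pixel columns grow to the right and rows downward; lengths in mm; the calibration is good to about 2 mm. A picture is of the moment at which its call begins. There is no depth.
- env.hand_in(): hands the job in; it is judged then, once.
The state is a dict: "time_s": time; "q": joint angles; "dq": joint speeds; "joint_torque": joint torques, N m; "tool_pos": TCP position; "eef_rot": TCP orientation; "ft_force": force on the tool from outside, world axes, zero at the start; "wrist_torque": the same for the moment, N m; "grip_width": finger opening in mm; "gripper_force": force on a finger pad.
Only numpy, scipy, OpenCV 4.12 (cv2) and the standard library are available. Lean on these libraries where they do the work, as an engineer would, in place of code of your own. Each camera call takes 0.05 s, during which the arm holds its last target. There are 200 camera calls.

## Working session

There is one attempt and no reset: what is moved stays moved. The work goes in short steps, Python scripts to look and compute and a shell command to move; the robot and the scene stay as the last step left them, time stands still between calls to the robot, and variables do not carry over. Pictures are saved under pics/ and viewed, at most 14 in all, crops included, and the job is handed in when it is done.

```bash
ls; mkdir -p pics; python3 - <<'E'
from workcell import env
import cv2,numpy as np
s=env.get_state();print({k:np.round(v,3).tolist() for k,v in s.items()})
for n in("top","scene"):
    f=env.grab_frame(n);cv2.imwrite(f'pics/{n}0.png',cv2.resize(f['img'][:,:,::-1],(800,600),interpolation=cv2.INTER_CUBIC))
    print(n,f['camera_matrix'].tolist(),np.round(f['cam_to_world'],4).tolist())
E
```

```text
pics
{'time_s': 0.0, 'q': [1.15, 0.151, 1.438, 0.0, 1.554, -0.134], 'dq': [0.001, 0.002, -0.0, 0.0, -0.0, -0.001], 'joint_torque': [0.001, -71.306, -57.087, 0.0, 0.009, -0.0], 'tool_pos': [162.582, 551.269, 230.672], 'eef_rot': [0.143, 0.99, -0.001, -0.0], 'ft_force': [-0.334, 0.468, -0.05], 'wrist_torque': [0.016, -0.004, -0.044], 'gripper_force': 0.0, 'grip_width': 85.374}
top [[370.7755873330692, 0.0, 257.684053692702], [0.0, 370.7755873330692, 191.0394874226171], [0.0, 0.0, 1.0]] [[0.0271, -0.9802, 0.1961, 312.343], [-0.9995, -0.0301, -0.0123, -66.0221], [0.018, -0.1957, -0.9805, 918.9594], [0.0, 0.0, 0.0, 1.0]]
scene [[437.1964248374344, 0.0, 260.6749248043751], [0.0, 437.1964248374344, 195.68816655525248], [0.0, 0.0, 1.0]] [[0.6774, -0.5129, 0.5273, -11.0864], [-0.7356, -0.4691, 0.4887, -569.0293], [-0.0033, -0.719, -0.695, 757.7536], [0.0, 0.0, 0.0, 1.0]]
```

View pics/top0.png

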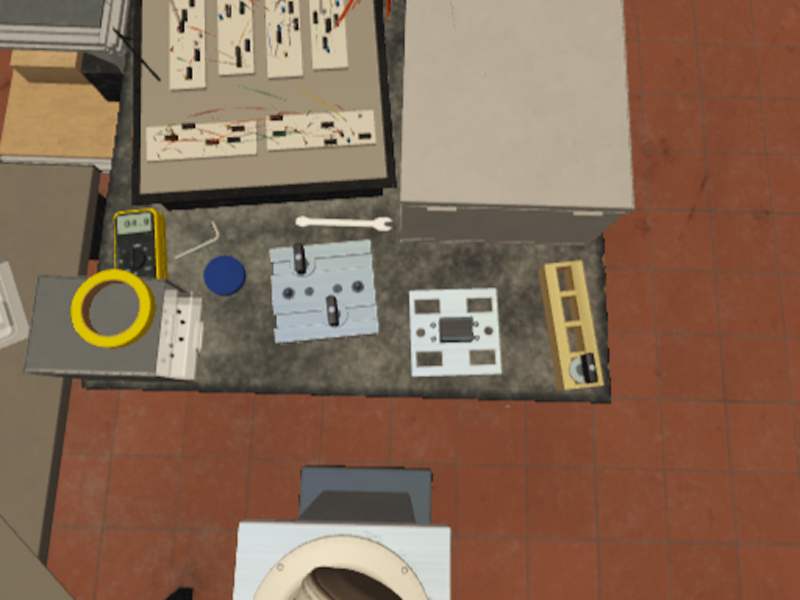

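View pics/scene0.png

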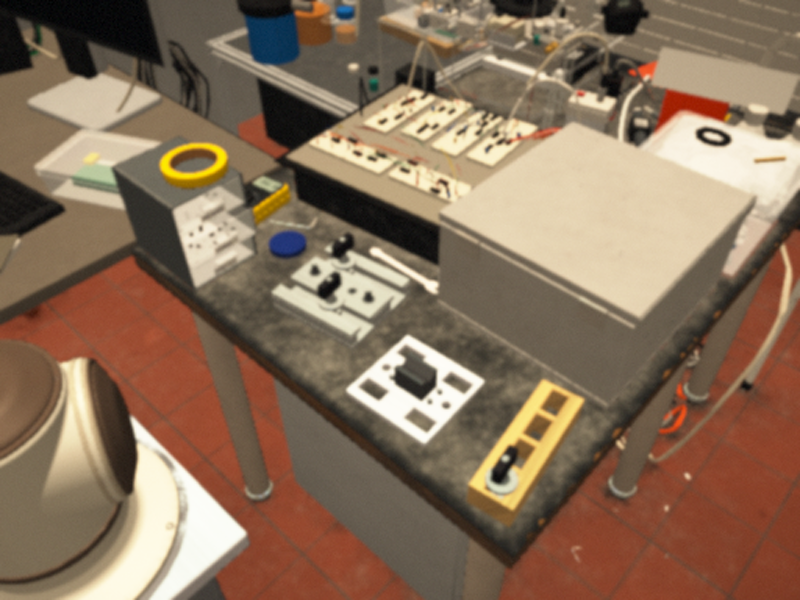

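The top view (800×600 scale) shows three bolts. Two have handles in the bedplate, at (299,258) and (333,309). One hangs in the rack at (588,367), so `bolt_d` is absent. The plate is at about (455,332) and the rack at about (572,325), with its three upper openings free. The scene view agrees. I'll turn the picks into coarse positions, then refine with the wrist camera.

```bash
cat > h.py <<'E'
from workcell import env
import cv2,numpy as np
def grab(n,save=None,scale=None):
    f=env.grab_frame(n)
    if save: cv2.imwrite(f'pics/{save}.png',cv2.resize(f['img'][:,:,::-1],(768,576),interpolation=cv2.INTER_CUBIC))
    return f
def ray(f,px,z):
    """pixels (native) -> world points on the plane at height z"""
    px=np.atleast_2d(np.float64(px));K=f['camera_matrix'];T=f['cam_to_world']
    d=np.c_[px,np.ones(len(px))]@np.linalg.inv(K).T@T[:3,:3].T
    return T[:3,3]+d*((z-T[2,3])/d[:,2])[:,None]
def proj(f,P):
    T=np.linalg.inv(f['cam_to_world']);p=np.atleast_2d(P)@T[:3,:3].T+T[:3,3];p=p@f['camera_matrix'].T
    return p[:,:2]/p[:,2:]
E
python3 - <<'E'
from h import *
f=grab("top")
s=512/800
for n,p,z in(("bed",[(270,247),(370,239),(378,332),(276,342)],34),("plate",[(409,290),(497,289),(501,375),(411,377)],10),("rack",[(541,266),(583,261),(604,383),(564,390)],40),("bolts",[(299,246),(299,270),(333,299),(334,322)],86),("bc",[(587,354),(590,379)],88),("pins",[(288,294),(358,286)],52),("spanner",[(298,222),(390,224)],5),("tin",[(224,275)],22),("vbl",[(456,330)],48)):
    w=ray(f,np.array(p)*s,z);print(n,w[:,:2].round(0).tolist(),w.mean(0).round(0))
w=env.grab_frame("wrist");T=w['cam_to_world'];t=np.array(env.get_state()['tool_pos']);print(T.round(3).tolist(),(T[:3,3]-t).round(1),w['camera_matrix'][0])
E
```

```text
bed [[566.0, 134.0], [584.0, -23.0], [436.0, -41.0], [416.0, 115.0]] [500.  46.  34.]
plate [[508.0, -87.0], [514.0, -229.0], [377.0, -235.0], [370.0, -94.0]] [ 442. -161.   10.]
rack [[547.0, -293.0], [557.0, -360.0], [367.0, -385.0], [355.0, -324.0]] [ 457. -341.   40.]
bolts [[554.0, 80.0], [517.0, 78.0], [475.0, 25.0], [441.0, 22.0]] [497.  51.  86.]
bc [[405.0, -345.0], [369.0, -348.0]] [ 387. -346.   88.]
pins [[487.0, 98.0], [503.0, -8.0]] [495.  45.  52.]
spanner [[618.0, 98.0], [620.0, -53.0]] [619.  22.   5.]
tin [[521.0, 206.0]] [521. 206.  22.]
vbl [[440.0, -159.0]] [ 440. -159.   48.]
[[0.282, 0.906, 0.314, 82.462], [0.959, -0.266, -0.094, 575.602], [-0.001, 0.328, -0.945, 373.602], [0.0, 0.0, 0.0, 1.0]] [-80.2  24.2 142.7] [317.1578409    0.         250.02240604]
```

Plan: flip the tool by half a turn so the quarter turns stay inside joint 6's range, then look down on the bedplate with the wrist camera.

```bash
python3 -m handwheel '[{"travel":[0,0,8],"turn":-0.1,"grip":1},{"travel":[4,-6,10],"turn":-0.3,"grip":1},{"travel":[7,-12,10],"turn":-0.5,"grip":1},{"travel":[9,-18,10],"turn":-0.7,"grip":1},{"travel":[11,-24,10],"turn":-0.9,"grip":1},{"travel":[12,-30,10],"turn":-1.1,"grip":1},{"travel":[13,-36,10],"turn":-1.3,"grip":1},{"travel":[14,-42,10],"turn":-1.5,"grip":1}]' 40 && python3 -m handwheel '[{"travel":[4,-4,0],"turn":-0.2,"grip":1},{"travel":[8,-7,0],"turn":-0.4,"grip":1},{"travel":[12,-9,-4],"turn":-0.6,"grip":1},{"travel":[16,-9,-8],"turn":-0.8,"grip":1},{"travel":[20,-9,-12],"turn":-1.0,"grip":1},{"travel":[20,-9,-12],"turn":-1.24,"grip":1},{"travel":[20,-9,-12],"turn":-1.24,"grip":1},{"travel":[20,-9,-12],"turn":-1.24,"grip":1}]'
python3 - <<'E'
from h import *
print({k:np.round(v,3).tolist() for k,v in env.get_state().items() if k in('tool_pos','q','eef_rot')})
f=grab("wrist","w1");np.save('w1.npy',f,allow_pickle=True)
E
```

```text
time_s: 1.2
tool_pos: [299.0, 152.8, 331.4]
eef_rot: [0.747, 0.665, 0.0, 0.0]
ft_force: [1.9, -0.3, 0.5]
grip_width: 85.3
gripper_force: 0.0
time_s: 2.2
tool_pos: [499.2, 64.6, 211.1]
eef_rot: [0.994, 0.11, -0.0, -0.0]
ft_force: [-1.2, -0.2, 0.4]
grip_width: 85.6
gripper_force: 0.0
{'q': [-0.025, 0.009, 1.631, 0.0, 1.503, 1.325], 'tool_pos': [499.222, 64.606, 211.128], 'eef_rot': [0.994, 0.11, -0.0, -0.0]}
```

View pics/w1.png

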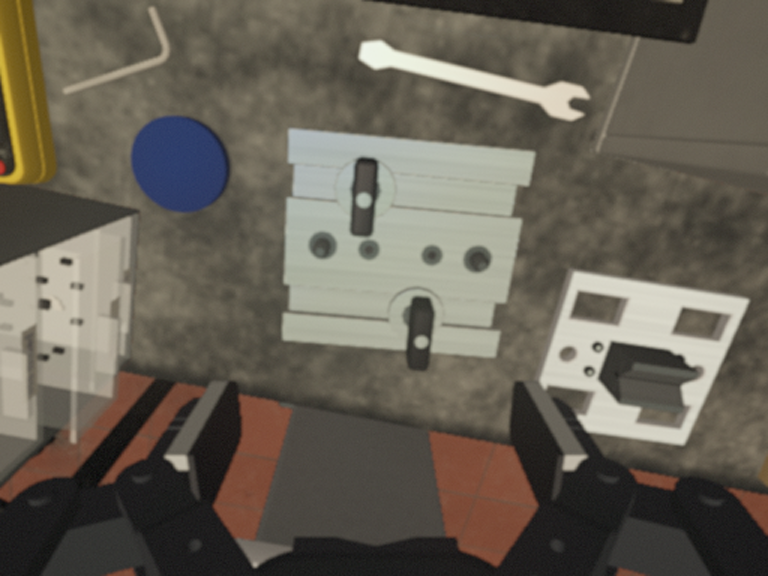

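The wrist view shows the bedplate with corners near (289,128), (535,151), (497,357) and (282,340). The handle-centre dots are at (364,200) and (421,342), and the pins at (322,243) and (478,258). I'll take another frame with the arm settled and measure from it.

```bash
cat >> h.py <<'E'
def state():
    s=env.get_state();q=s['eef_rot'];return np.round(s['tool_pos'],1),round(2*np.arctan2(q[1],q[0]),4),round(s['time_s'],2)
def quad(mask):
    """4 corners of the largest blob by fitting lines to its sides"""
    c=max(cv2.findContours(mask,cv2.RETR_EXTERNAL,cv2.CHAIN_APPROX_NONE)[0],key=cv2.contourArea)
    return c
E
python3 - <<'E'
from h import *
print(state())
f=grab("wrist");im=f['img'].astype(int);print(state())
hsv=cv2.cvtColor(f['img'],cv2.COLOR_RGB2HSV)
print('bed px',hsv[155,240],'bench',hsv[60,150],'plate',hsv[205,400],'dot',im[133,243],im[228,281])
m=cv2.inRange(hsv,(0,0,125),(179,60,255))
n,l,st,ce=cv2.connectedComponentsWithStats(m)
for i in range(1,n):
    if st[i,4]>150: print(i,st[i],ce[i].round(1))
s=1/1.5
c=ray(f,np.array([(289,128),(535,151),(497,357),(282,340)])*s,34);print('bed',c[:,:2].round(1).tolist(),c.mean(0).round(1))
p=ray(f,np.array([(322,243),(478,258)])*s,52);print('pins',p[:,:2].round(1).tolist(),p.mean(0).round(1))
b=ray(f,np.array([(364,200),(421,342)])*s,86);print('bolts',b[:,:2].round(1).tolist())
E
```

```text
(array([499.2,  64.6, 211.3]), np.float64(0.2233), 2.25)
(array([499.2,  64.6, 211.4]), np.float64(0.2236), 2.3)
bed px [30 18 69] bench [ 21  51 104] plate [21 55 97] dot [176 185 173] [174 176 159]
5 [ 41   4  73  59 637] [82.6 41.2]
13 [ 239   26  155   55 2303] [316.8  52.3]
14 [397  26  29  75 189] [411.1  63.3]
28 [  185    85   172   161 19275] [266.6 159.8]
38 [   0  144   88  151 8752] [ 42.6 213.8]
41 [ 358  180  142  118 7727] [423.5 233. ]
bed [[566.0, 135.9], [587.4, -21.9], [439.1, -43.4], [417.2, 116.5]] [502.5  46.8  34. ]
pins [[501.4, 100.3], [514.2, -1.8]] [507.8  49.3  52. ]
bolts [[540.3, 80.1], [462.1, 26.6]]
```

The bed centre is about (502.5, 46.8) with yaw about 0.138. The bolts come out in the bed frame at (42, 28) and (-43, -14), which agrees with the slots. Grasp the far bolt first.

```bash
python3 -m handwheel '[{"travel":[2.1,0.8,-4],"turn":-0.04,"grip":1},{"travel":[4.1,1.6,-8],"turn":-0.08,"grip":1},{"travel":[4.1,1.6,-10],"turn":-0.08,"grip":0.5},{"travel":[4.1,1.6,-12],"turn":-0.08,"grip":0.3},{"travel":[4.1,1.6,-14],"turn":-0.08,"grip":0},{"travel":[4.1,1.6,-15.6],"turn":-0.08,"grip":0},{"travel":[4.1,1.6,-15.6],"turn":-0.08,"grip":0},{"travel":[4.1,1.6,-15.6],"turn":-0.08,"grip":0}]' 60 
python3 - <<'E'
from h import *
print(state());grab("wrist","w2")
E
```

```text
time_s: 3.3
tool_pos: [540.7, 80.6, 56.1]
eef_rot: [0.998, 0.07, 0.0, -0.0]
ft_force: [1.0, -0.3, 0.7]
grip_width: 42.7
gripper_force: 0.0
(array([540.7,  80.6,  56.1]), np.float64(0.1411), 3.3)
```

View pics/w2.png

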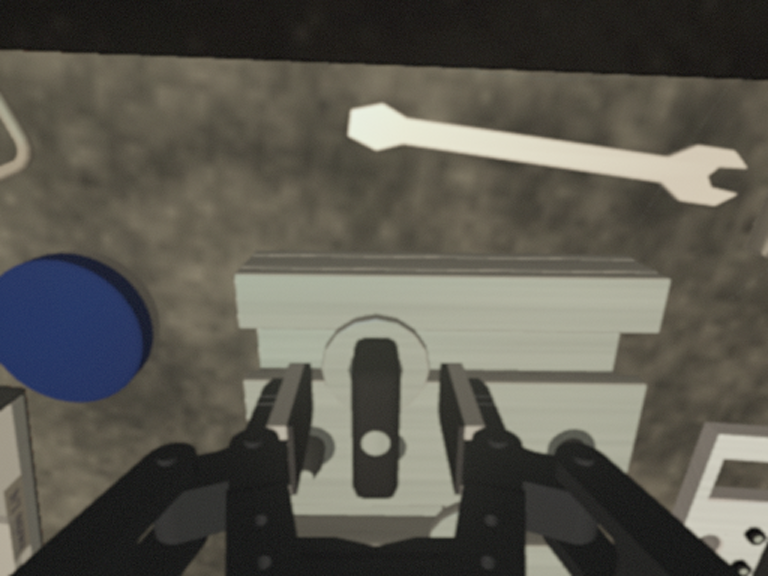

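The handle lies centred between the fingers and aligned with them: its dot is at (376,443), the pads at columns 296 and 462. Close, lift 3 mm, turn anticlockwise.

```bash
python3 -m handwheel '[{"travel":[0,0,0],"turn":0,"grip":-1},{"travel":[0,0,0],"turn":0,"grip":-1},{"travel":[0,0,0],"turn":0,"grip":-1},{"travel":[0,0,0],"turn":0,"grip":-1},{"travel":[0,0,0.3],"turn":0,"grip":-1},{"travel":[0,0,0.3],"turn":0.17,"grip":-1},{"travel":[0,0,0.3],"turn":0.34,"grip":-1},{"travel":[0,0,0.3],"turn":0.51,"grip":-1}]' 80 && python3 -m handwheel '[{"travel":[0,0,0],"turn":0.17,"grip":-1},{"travel":[0,0,0],"turn":0.34,"grip":-1},{"travel":[0,0,0],"turn":0.51,"grip":-1},{"travel":[0,0,0],"turn":0.68,"grip":-1},{"travel":[0,0,0],"turn":0.85,"grip":-1},{"travel":[0,0,0],"turn":1.02,"grip":-1},{"travel":[0,0,0],"turn":1.06,"grip":-1},{"travel":[0,0,0],"turn":1.06,"grip":-1}]'
```

```text
time_s: 4.35
tool_pos: [540.1, 80.6, 58.3]
eef_rot: [0.947, 0.322, -0.0, -0.0]
ft_force: [-0.9, -0.6, -1.1]
grip_width: 12.3
gripper_force: 77.8
time_s: 5.35
tool_pos: [540.2, 80.6, 58.3]
eef_rot: [0.656, 0.755, -0.0, -0.0]
ft_force: [0.2, -0.2, -1.1]
grip_width: 13.3
gripper_force: 77.9
```

The bolt turned freely. Lift it out, carry it to a look pose over the rack, and turn it back to the rack's direction.

```bash
python3 -m handwheel '[{"travel":[0,0,3],"turn":0,"grip":-1},{"travel":[0,0,8],"turn":0,"grip":-1},{"travel":[0,0,14],"turn":0,"grip":-1},{"travel":[-4,-4,14],"turn":-0.17,"grip":-1},{"travel":[-8,-8,14],"turn":-0.34,"grip":-1},{"travel":[-10,-13,14],"turn":-0.51,"grip":-1},{"travel":[-10,-18,14],"turn":-0.68,"grip":-1},{"travel":[-10,-18,14],"turn":-0.68,"grip":-1}]' && python3 -m handwheel '[{"travel":[0,-5,0],"turn":-0.17,"grip":-1},{"travel":[0,-10,0],"turn":-0.34,"grip":-1},{"travel":[0,-15,0],"turn":-0.51,"grip":-1},{"travel":[0,-19,0],"turn":-0.68,"grip":-1},{"travel":[0,-19,0],"turn":-0.85,"grip":-1},{"travel":[0,-19,0],"turn":-0.87,"grip":-1},{"travel":[0,-19,0],"turn":-0.87,"grip":-1},{"travel":[0,-19,0],"turn":-0.87,"grip":-1}]'
python3 - <<'E'
from h import *
import pickle
print(state());f=grab("wrist","w3");pickle.dump(f,open('w3.pkl','wb'))
E
```

```text
time_s: 6.35
tool_pos: [439.8, -102.1, 198.4]
eef_rot: [0.872, 0.489, -0.0, 0.0]
ft_force: [0.3, 0.4, -1.9]
grip_width: 12.7
gripper_force: 78.6
time_s: 7.35
tool_pos: [440.4, -288.8, 198.5]
eef_rot: [0.997, 0.082, 0.0, 0.0]
ft_force: [-0.6, -0.5, -0.8]
grip_width: 12.6
gripper_force: 78.7
(array([ 440.4, -288.8,  198.5]), np.float64(0.1638), 7.35)
```

View pics/w3.png

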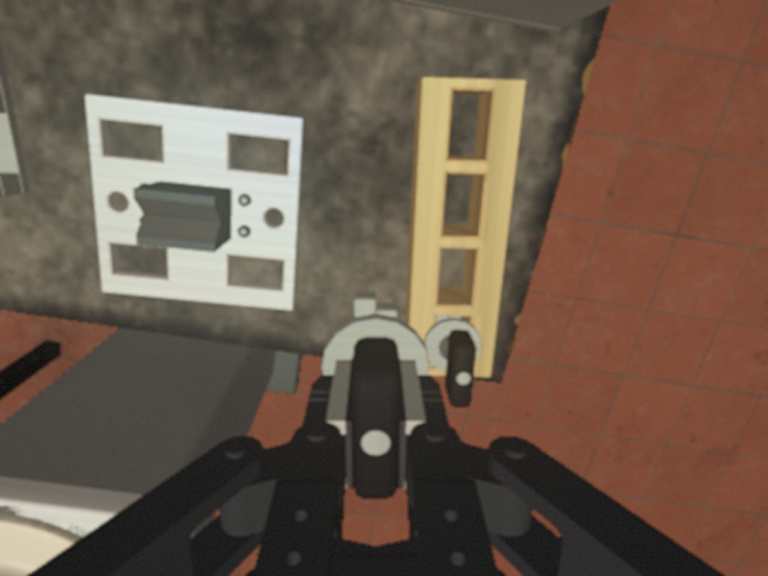

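The rack's free openings are centred at about (470,125), (463,205) and (458,275). `bolt_c`'s dot is at (463,379). The held bolt's dot is at (376,443), as before the grip, so it hasn't slipped. Measure the rack openings, `bolt_c` and the plate.

```bash
python3 - <<'E'
from h import *
import pickle
f=pickle.load(open('w3.pkl','rb'));hsv=cv2.cvtColor(f['img'],cv2.COLOR_RGB2HSV)
# wood top face brightness
print(hsv[110,293],hsv[110,322],hsv[80,312],hsv[80,280],hsv[110,277])
m=cv2.inRange(hsv,(15,60,185),(32,180,255))
m=cv2.morphologyEx(m,cv2.MORPH_CLOSE,np.ones((2,2)))
cs,h=cv2.findContours(m,cv2.RETR_CCOMP,cv2.CHAIN_APPROX_NONE)
for c,hh in zip(cs,h[0]):
    if cv2.contourArea(c)>200:
        w=ray(f,c[:,0]+0.0,40)[:,:2];r=cv2.minAreaRect(w.astype(np.float32))
        print('hole' if hh[3]>=0 else 'outer',np.round(r[0],1),np.round(r[1],1),round(r[2],1))
p=cv2.inRange(hsv,(0,0,150),(179,50,255))
cs,h=cv2.findContours(p,cv2.RETR_CCOMP,cv2.CHAIN_APPROX_NONE)
for c,hh in zip(cs,h[0]):
    if cv2.contourArea(c)>60 and c[:,0,0].max()<215 and c[:,0,0].min()>30:
        w=ray(f,c[:,0]+0.0,10)[:,:2];r=cv2.minAreaRect(w.astype(np.float32))
        print('plate hole' if hh[3]>=0 else 'plate outer',np.round(r[0],1),np.round(r[1],1),round(r[2],1))
print('boltc',ray(f,[463/1.5,379/1.5],88))
v=cv2.imread('pics/w3.png');g=v.copy();cv2.drawContours(g,[ (c*1.5).astype(int) for c in cv2.findContours(m,cv2.RETR_CCOMP,cv2.CHAIN_APPROX_NONE)[0]],-1,(0,0,255),1)
cv2.imwrite('pics/w3c.png',cv2.resize(g[40:440,380:560],None,fx=1.5,fy=1.5))
E
```

```text
[ 23  94 210] [ 22  95 209] [20 56 91] [ 22 101 179] [ 19 115 137]
outer [ 459.6 -342.4] [195.4  59.5] 7.9
hole [ 435.9 -345.5] [42.5 27.6] 8.6
hole [ 483.5 -339.2] [42.4 28.1] 8.0
hole [ 531.1 -332.4] [42.1 27.8] 8.3
plate outer [ 446.3 -161.1] [137.9 141.8] 3.3
plate hole [ 407.3 -205.7] [24.5 41.5] 3.2
plate hole [ 450.1 -214.8] [13.7 13.2] 52.3
plate hole [ 443.5 -107.4] [14.2 13.7] 49.2
plate hole [ 427.5 -143.1] [72.1 87.3] 3.3
plate hole [ 491.  -201.2] [24.6 40.9] 3.3
plate hole [ 486.1 -116.9] [24.8 41.7] 3.5
boltc [[ 387.87289487 -351.71401016   88.        ]]
```

View pics/w3c.png

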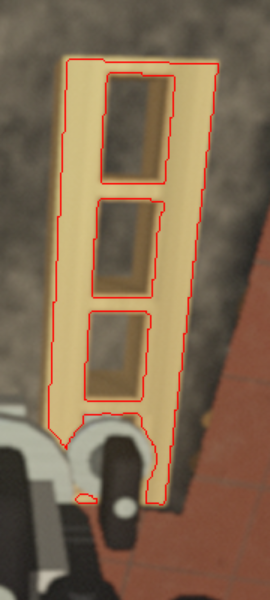

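The rack's free openings come out with the right spacing, and the rack yaw is 0.142. The plate is at (446.8, -161.1) with yaw 0.06. Put this bolt in the +24 opening at (483.5, -339.2).

```bash
python3 -m handwheel '[{"travel":[2.5,-3,0],"turn":-0.022,"grip":-1},{"travel":[4.33,-5.03,0],"turn":-0.022,"grip":-1},{"travel":[4.33,-5.03,-3],"turn":-0.022,"grip":-1},{"travel":[4.33,-5.03,-8],"turn":-0.022,"grip":-1},{"travel":[4.33,-5.03,-10],"turn":-0.022,"grip":-1},{"travel":[4.33,-5.03,-12],"turn":-0.022,"grip":-1},{"travel":[4.33,-5.03,-13],"turn":-0.022,"grip":-1},{"travel":[4.33,-5.03,-13.9],"turn":-0.022,"grip":-1}]' && python3 -m handwheel '[{"travel":[0,0,0],"turn":0,"grip":-1},{"travel":[0,0,0],"turn":0,"grip":-0.3},{"travel":[0,0,0],"turn":0,"grip":0},{"travel":[0,0,0],"turn":0,"grip":0},{"travel":[0,0,4],"turn":0,"grip":0},{"travel":[0,0,8],"turn":0,"grip":0},{"travel":[0,0,12],"turn":0,"grip":0},{"travel":[0,0,12],"turn":0,"grip":0}]'
python3 - <<'E'
from h import *
print(state());f=grab("wrist","w4")
E
```

```text
time_s: 8.4
tool_pos: [483.8, -339.7, 59.3]
eef_rot: [0.998, 0.07, 0.0, 0.0]
ft_force: [0.4, -0.5, -1.0]
grip_width: 12.9
gripper_force: 78.7
time_s: 9.4
tool_pos: [484.5, -340.5, 182.8]
eef_rot: [0.998, 0.069, 0.002, 0.002]
ft_force: [0.4, 0.1, -0.4]
grip_width: 42.9
gripper_force: 0.0
(array([ 484.5, -340.5,  182.8]), np.float64(0.1387), 9.4)
```

View pics/w4.png

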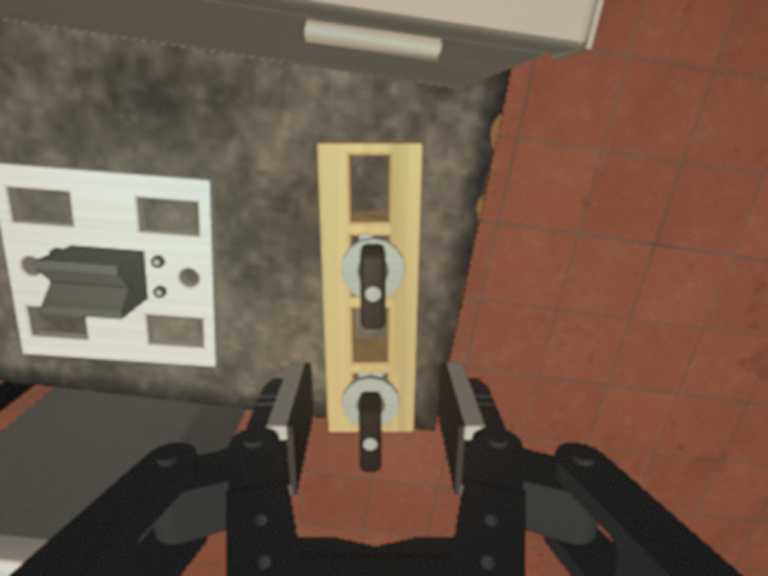

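The bolt hangs upright in its opening, with its dot at (373,294). Now the second bolt.

```bash
python3 -m handwheel '[{"travel":[-0.5,5,0],"turn":0,"grip":0},{"travel":[-1,11,0],"turn":0,"grip":0},{"travel":[-1.5,17,0],"turn":0,"grip":0},{"travel":[-2,23,0],"turn":0,"grip":0},{"travel":[-2.1,29,0],"turn":0,"grip":0},{"travel":[-2.1,34,0],"turn":0,"grip":0},{"travel":[-2.1,36.7,0],"turn":0,"grip":0},{"travel":[-2.1,36.7,-5],"turn":0,"grip":0}]' && python3 -m handwheel '[{"travel":[0,0,0],"turn":0,"grip":0},{"travel":[0,0,-2],"turn":0,"grip":0},{"travel":[0,0,-5],"turn":0,"grip":0},{"travel":[0,0,-7.3],"turn":0,"grip":0},{"travel":[0,0,-7.3],"turn":0,"grip":0},{"travel":[0,0,-7.3],"turn":0,"grip":0},{"travel":[0,0,-7.3],"turn":0,"grip":0},{"travel":[0,0,-7.3],"turn":0,"grip":0}]'
python3 - <<'E'
from h import *
print(state());f=grab("wrist","w5")
E
```

```text
time_s: 10.45
tool_pos: [463.8, 29.0, 130.4]
eef_rot: [0.998, 0.071, 0.002, 0.0]
ft_force: [0.6, -1.1, -0.3]
grip_width: 42.9
gripper_force: 0.0
time_s: 11.45
tool_pos: [462.9, 27.3, 57.0]
eef_rot: [0.998, 0.069, 0.0, 0.0]
ft_force: [0.2, -0.2, -0.7]
grip_width: 42.6
gripper_force: 0.0
(array([462.9,  27.3,  57. ]), np.float64(0.1385), 11.45)
```

View pics/w5.png

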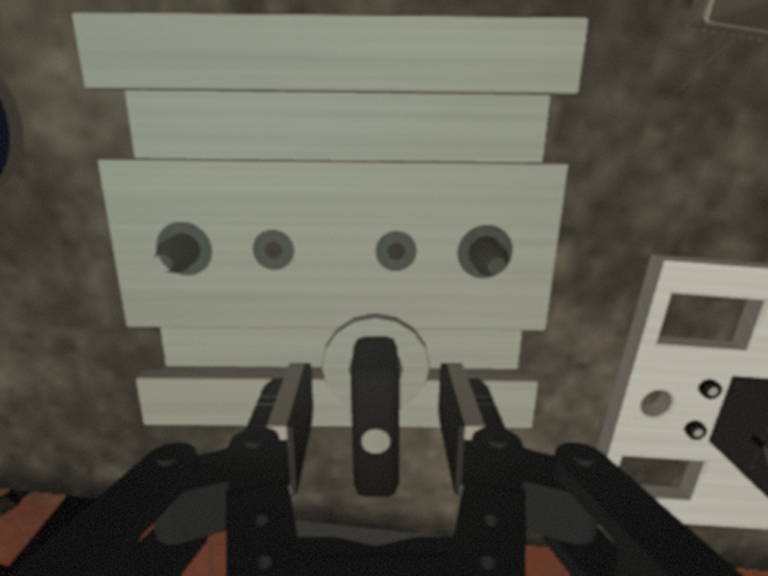

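The second bolt is also well centred, with its dot at (375,441). The pin collars are at (184,249) and (486,251).

```bash
python3 -m handwheel '[{"travel":[0,0,0],"turn":0,"grip":-1},{"travel":[0,0,0],"turn":0,"grip":-1},{"travel":[0,0,0],"turn":0,"grip":-1},{"travel":[0,0,0],"turn":0,"grip":-1},{"travel":[0,0,0.3],"turn":0,"grip":-1},{"travel":[0,0,0.3],"turn":0.17,"grip":-1},{"travel":[0,0,0.3],"turn":0.34,"grip":-1},{"travel":[0,0,0.3],"turn":0.51,"grip":-1}]' 80 && python3 -m handwheel '[{"travel":[0,0,0],"turn":0.17,"grip":-1},{"travel":[0,0,0],"turn":0.34,"grip":-1},{"travel":[0,0,0],"turn":0.51,"grip":-1},{"travel":[0,0,0],"turn":0.68,"grip":-1},{"travel":[0,0,0],"turn":0.85,"grip":-1},{"travel":[0,0,0],"turn":1.02,"grip":-1},{"travel":[0,0,0],"turn":1.06,"grip":-1},{"travel":[0,0,0],"turn":1.06,"grip":-1}]'
python3 -m handwheel '[{"travel":[0,0,3],"turn":0,"grip":-1},{"travel":[0,0,8],"turn":0,"grip":-1},{"travel":[0,0,14],"turn":0,"grip":-1},{"travel":[0,-5,14],"turn":-0.17,"grip":-1},{"travel":[0,-10,14],"turn":-0.34,"grip":-1},{"travel":[0,-15,14],"turn":-0.51,"grip":-1},{"travel":[0,-15,14],"turn":-0.68,"grip":-1},{"travel":[0,-15,14],"turn":-0.68,"grip":-1}]'
python3 - <<'E'
from h import *
import pickle
print(state());f=grab("wrist");pickle.dump(f,open('w6.pkl','wb'))
E
```

```text
time_s: 12.5
tool_pos: [462.4, 27.3, 59.3]
eef_rot: [0.947, 0.321, -0.0, -0.0]
ft_force: [0.1, 0.1, -0.7]
grip_width: 12.8
gripper_force: 77.8
time_s: 13.5
tool_pos: [462.4, 27.3, 59.3]
eef_rot: [0.657, 0.754, -0.0, -0.0]
ft_force: [-0.1, -0.6, -1.7]
grip_width: 12.7
gripper_force: 77.9
time_s: 14.5
tool_pos: [462.4, -123.0, 199.2]
eef_rot: [0.871, 0.491, -0.0, -0.0]
ft_force: [-0.2, 0.5, -0.7]
grip_width: 12.9
gripper_force: 78.3
(array([ 462.4, -123. ,  199.2]), np.float64(1.0273), 14.5)
```

```bash
python3 -m handwheel '[{"travel":[-0.5,-5,0],"turn":-0.17,"grip":-1},{"travel":[-1,-10,0],"turn":-0.34,"grip":-1},{"travel":[-1.5,-15,0],"turn":-0.51,"grip":-1},{"travel":[-2,-20,0],"turn":-0.68,"grip":-1},{"travel":[-2.6,-22.3,0],"turn":-0.85,"grip":-1},{"travel":[-2.6,-22.3,0],"turn":-0.885,"grip":-1},{"travel":[-2.6,-22.3,0],"turn":-0.885,"grip":-1},{"travel":[-2.6,-22.3,-4],"turn":-0.885,"grip":-1}]' && python3 -m handwheel '[{"travel":[0,0,-2],"turn":0,"grip":-1},{"travel":[0,0,-4],"turn":0,"grip":-1},{"travel":[0,0,-6],"turn":0,"grip":-1},{"travel":[0,0,-8],"turn":0,"grip":-1},{"travel":[0,0,-9],"turn":0,"grip":-1},{"travel":[0,0,-9.9],"turn":0,"grip":-1},{"travel":[0,0,-9.9],"turn":0,"grip":-1},{"travel":[0,0,-9.9],"turn":0,"grip":-1}]'
```

```text
time_s: 15.55
tool_pos: [438.1, -345.5, 161.5]
eef_rot: [0.997, 0.074, 0.002, 0.002]
ft_force: [1.0, -0.3, -1.7]
grip_width: 12.2
gripper_force: 78.5
time_s: 16.55
tool_pos: [436.8, -345.8, 60.9]
eef_rot: [0.997, 0.072, 0.0, 0.0]
ft_force: [0.4, -0.0, -1.6]
grip_width: 12.8
gripper_force: 78.4
```

Release, rise and move toward the plate. Meanwhile, measure the bed from the saved frame.

```bash
python3 -m handwheel '[{"travel":[0,0,0],"turn":0,"grip":-0.3},{"travel":[0,0,0],"turn":0,"grip":0},{"travel":[0,0,0],"turn":0,"grip":0},{"travel":[0,0,4],"turn":0,"grip":0},{"travel":[0,0,9],"turn":0,"grip":0},{"travel":[0,0,14],"turn":0,"grip":0},{"travel":[-2,5,14],"turn":0,"grip":0},{"travel":[-3,10,14],"turn":0,"grip":0.5}]' && python3 -m handwheel '[{"travel":[0,5,0],"turn":0,"grip":0.5},{"travel":[0,10,0],"turn":0,"grip":0.5},{"travel":[0,15,0],"turn":0,"grip":0.5},{"travel":[0,18,0],"turn":0,"grip":1},{"travel":[0,18,0],"turn":0,"grip":1},{"travel":[0,18,0],"turn":0,"grip":1},{"travel":[0,18,0],"turn":0,"grip":1},{"travel":[0,18,0],"turn":0,"grip":1}]'
python3 - <<'E'
from h import *
print(state());f=grab("wrist","w7")
import pickle;pickle.dump(f,open('w7.pkl','wb'))
E
```

```text
time_s: 17.55
tool_pos: [405.9, -244.8, 200.7]
eef_rot: [0.997, 0.071, 0.0, 0.0]
ft_force: [0.3, 0.5, 0.1]
grip_width: 59.6
gripper_force: 0.0
time_s: 18.55
tool_pos: [406.5, -66.3, 200.2]
eef_rot: [0.997, 0.071, -0.0, -0.0]
ft_force: [0.1, -0.0, 0.8]
grip_width: 85.6
gripper_force: 0.0
(array([406.5, -66.3, 200.2]), np.float64(0.1425), 18.55)
```

View pics/w7.png

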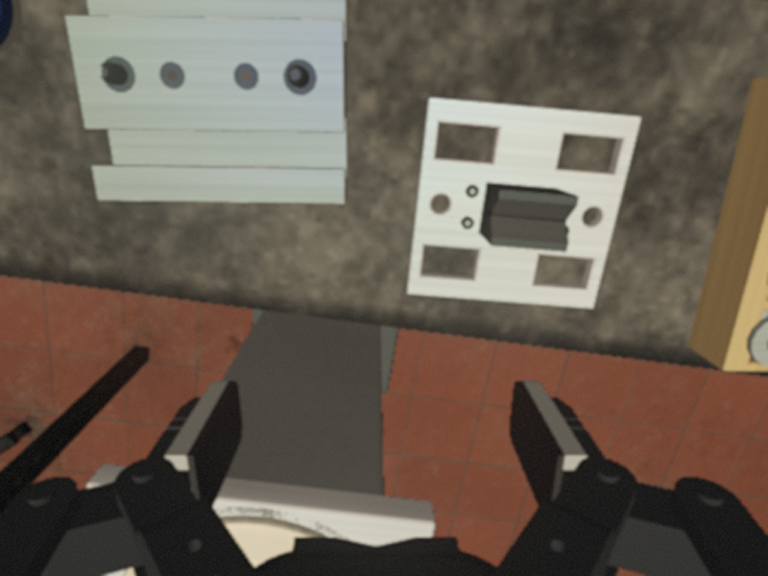

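The view shows the plate's round holes at (440,203) and (592,216), and the pin collars at (118,74) and (300,76). Measure both.

```bash
cat > m.py <<'E'
from h import *
def plate(f,z=10,lo=150):
    hsv=cv2.cvtColor(f['img'],cv2.COLOR_RGB2HSV);p=cv2.inRange(hsv,(0,0,lo),(179,50,255))
    cs,h=cv2.findContours(p,cv2.RETR_CCOMP,cv2.CHAIN_APPROX_NONE);o=[]
    for c,hh in zip(cs,h[0]):
        if cv2.contourArea(c)<60: continue
        r=cv2.minAreaRect(ray(f,c[:,0]+0.0,z)[:,:2].astype(np.float32))
        if max(r[1])<250: o.append((hh[3]>=0,np.round(r[0],1).tolist(),np.round(r[1],1).tolist(),round(r[2],1)))
    return o
E
python3 - <<'E'
from m import *
import pickle
f=pickle.load(open('w7.pkl','rb'))
for o in plate(f):print(o)
# collars: dark blobs on the bed near the picks, by threshold
g=cv2.cvtColor(f['img'],cv2.COLOR_RGB2GRAY)
P=[]
for u,v in((118,74),(300,76),(172,75),(246,75)):
    x,y=int(u/1.5),int(v/1.5);w=g[y-18:y+19,x-18:x+19]
    m=(w<145).astype(np.uint8);n,l,st,ce=cv2.connectedComponentsWithStats(m);i=l[18,18]
    c=max(cv2.findContours((l==i).astype(np.uint8),cv2.RETR_EXTERNAL,cv2.CHAIN_APPROX_NONE)[0],key=cv2.contourArea)
    e=cv2.fitEllipse(c);q=np.array(e[0])+(x-18,y-18);W=ray(f,q,34)[0];P.append(W);print(st[i],np.round(e[1],1),q.round(1),W.round(1),int(np.median(w)))
print(np.linalg.norm(P[0]-P[1]),(P[0]+P[1])/2,np.arctan2(*(P[1]-P[0])[:2][[0,1]]*[1,-1]), (P[2]+P[3])/2)
E
```

```text
(np.False_, [125.0, -8.6], [54.1, 57.8], 30.8)
(np.False_, [145.9, -57.0], [197.7, 35.9], 89.7)
(np.False_, [243.1, -260.4], [12.4, 16.3], 8.2)
(np.False_, [195.0, 73.7], [12.4, 16.3], 8.2)
(np.False_, [371.2, -372.8], [35.9, 10.2], 23.4)
(np.False_, [446.5, -161.1], [137.4, 141.7], 3.4)
(np.True_, [407.4, -204.9], [24.9, 41.4], 3.2)
(np.True_, [402.6, -121.1], [25.0, 41.8], 3.2)
(np.True_, [449.9, -214.6], [13.8, 14.7], 57.8)
(np.True_, [443.4, -106.7], [13.6, 14.8], 8.2)
(np.True_, [455.5, -126.8], [9.1, 9.2], 55.1)
(np.True_, [442.6, -169.4], [45.8, 67.0], 3.3)
(np.True_, [491.0, -200.0], [25.0, 41.8], 3.3)
(np.True_, [486.1, -116.3], [25.0, 41.7], 3.3)
(np.False_, [484.6, 52.2], [124.0, 172.9], 7.6)
(np.True_, [505.9, 31.9], [17.0, 16.4], 52.8)
(np.True_, [500.1, 79.0], [17.2, 17.0], 71.8)
(np.True_, [510.6, -2.3], [22.3, 22.4], 49.9)
(np.True_, [495.8, 113.2], [22.5, 22.1], 50.1)
[  7   6  23  25 434] [20.7 24.8] [78.3 49.1] [495.5 101.3  34. ] 170
[  7   7  22  25 421] [21.1 23.5] [199.6  50.9] [509.4  -6.   34. ] 177
[ 10   9  17  18 237] [15.2 17.9] [114.4  49.6] [499.6  69.4  34. ] 175
[ 10  10  16  18 229] [15.2 17.3] [163.5  50.5] [505.2  25.9  34. ] 178
108.22397603653535 [502.4455535   47.64625579  34.        ] 0.12876968632923333 [502.39588206  47.67039423  34.        ]
```

The bed is at (502.4, 47.6) with yaw 0.131, and the pin spacing of 108.2 mm checks. The plate is at (446.7, -160.6) with yaw 0.058. Go grasp the V-block.

```bash
python3 -m handwheel '[{"travel":[1,-3,0],"turn":0.17,"grip":1},{"travel":[2,-6,0],"turn":0.34,"grip":1},{"travel":[3,-9,0],"turn":0.51,"grip":1},{"travel":[4,-9.4,0],"turn":0.68,"grip":1},{"travel":[4,-9.4,-3],"turn":0.85,"grip":1},{"travel":[4,-9.4,-6],"turn":1.02,"grip":1},{"travel":[4,-9.4,-8],"turn":1.19,"grip":1},{"travel":[4,-9.4,-9],"turn":1.36,"grip":1}]' 100 && python3 -m handwheel '[{"travel":[0,0,0],"turn":0.127,"grip":1},{"travel":[0,0,-3],"turn":0.127,"grip":1},{"travel":[0,0,-6],"turn":0.127,"grip":1},{"travel":[0,0,-8],"turn":0.127,"grip":1},{"travel":[0,0,-9.2],"turn":0.127,"grip":0.5},{"travel":[0,0,-9.2],"turn":0.127,"grip":0.2},{"travel":[0,0,-9.2],"turn":0.127,"grip":0.1},{"travel":[0,0,-9.2],"turn":0.127,"grip":0.1}]'
python3 - <<'E'
from h import *
print(state());f=grab("wrist","w8")
E
```

```text
time_s: 19.6
tool_pos: [446.1, -159.8, 109.1]
eef_rot: [0.729, 0.685, -0.0, -0.001]
ft_force: [0.9, -0.3, -0.7]
grip_width: 85.4
gripper_force: 0.0
time_s: 20.6
tool_pos: [447.0, -159.9, 19.1]
eef_rot: [0.686, 0.728, 0.0, 0.001]
ft_force: [-0.9, -0.1, 0.6]
grip_width: 47.1
gripper_force: 0.0
(array([ 447. , -159.9,   19.1]), np.float64(1.6306), 20.6)
```

View pics/w8.png

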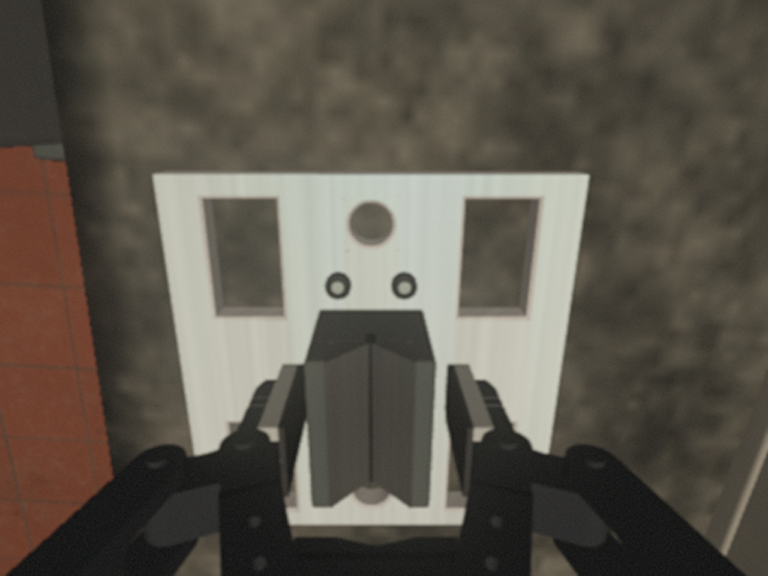

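The fingers straddle the V-block squarely; the near round hole is at (371,223). Grip and lift, carry above the bed, and check the plate in hand.

```bash
python3 -m handwheel '[{"travel":[0,0,0],"turn":0,"grip":-1},{"travel":[0,0,0],"turn":0,"grip":-1},{"travel":[0,0,0],"turn":0,"grip":-1},{"travel":[0,0,0],"turn":0,"grip":-1},{"travel":[0,0,2],"turn":0,"grip":-1},{"travel":[0,0,5],"turn":0,"grip":-1},{"travel":[0,0,9],"turn":0,"grip":-1},{"travel":[0,0,9],"turn":0,"grip":-1}]' 110 && python3 -m handwheel '[{"travel":[0,4,1],"turn":0,"grip":-1},{"travel":[1,8,1],"turn":0.02,"grip":-1},{"travel":[2,12,1],"turn":0.04,"grip":-1},{"travel":[4,16,1],"turn":0.06,"grip":-1},{"travel":[5,19,1],"turn":0.073,"grip":-1},{"travel":[5.5,20.8,1],"turn":0.073,"grip":-1},{"travel":[5.5,20.8,1],"turn":0.073,"grip":-1},{"travel":[5.5,20.8,1],"turn":0.073,"grip":-1}]'
python3 - <<'E'
from m import *
print(state());f=grab("wrist","w9");T=state()[0]
for o in plate(f,T[2]-9):print(o)
E
```

```text
time_s: 21.65
tool_pos: [447.5, -160.1, 110.4]
eef_rot: [0.686, 0.728, 0.0, 0.002]
ft_force: [0.1, 0.1, -8.9]
grip_width: 34.5
gripper_force: 112.4
time_s: 22.65
tool_pos: [501.1, 47.7, 117.6]
eef_rot: [0.659, 0.752, -0.001, -0.0]
ft_force: [0.3, -0.7, -7.9]
grip_width: 34.3
gripper_force: 112.2
(array([501.1,  47.7, 117.6]), np.float64(1.7032), 22.65)
(np.False_, [510.5, -13.7], [56.6, 16.0], 7.7)
(np.False_, [505.8, 65.3], [147.3, 103.3], 7.6)
(np.True_, [509.3, 81.3], [9.6, 10.7], 8.4)
(np.True_, [487.1, 78.2], [10.6, 9.8], 53.2)
(np.True_, [495.3, 100.6], [15.2, 15.2], 52.9)
(np.True_, [538.5, 94.2], [25.0, 42.0], 7.0)
(np.True_, [455.5, 83.3], [25.4, 42.3], 8.0)
(np.False_, [508.6, 125.0], [6.5, 10.0], 3.9)
```

View pics/w9.png

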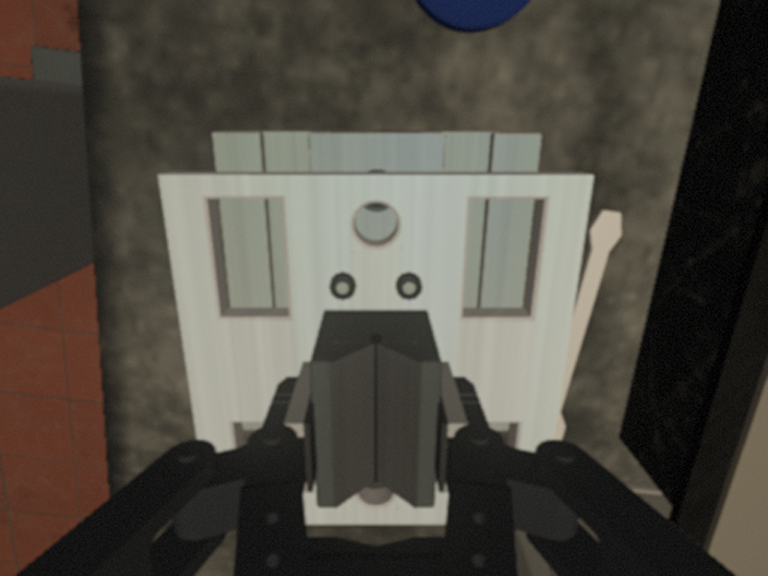

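In hand, the plate's hole is at (495.3, 100.6) and its pin at (495.35, 101.1), with yaw 0.131 for both. That leaves about 0.5 mm in y. Lower in stages.

```bash
python3 -m handwheel '[{"travel":[0,0.05,-1],"turn":0,"grip":-1},{"travel":[0,0.05,-2],"turn":0,"grip":-1},{"travel":[0,0.05,-3],"turn":0,"grip":-1},{"travel":[0,0.05,-4],"turn":0,"grip":-1},{"travel":[0,0.05,-4.3],"turn":0,"grip":-1},{"travel":[0,0.05,-4.3],"turn":0,"grip":-1},{"travel":[0,0.05,-4.3],"turn":0,"grip":-1},{"travel":[0,0.05,-4.3],"turn":0,"grip":-1}]'
python3 - <<'E'
from m import *
print(state());f=grab("wrist");T=state()[0]
o=[np.array(a[1]) for a in plate(f,T[2]-9) if a[0]]
for a in plate(f,T[2]-9):
    if a[0]:print(a)
E
```

```text
time_s: 23.7
tool_pos: [501.7, 48.8, 75.6]
eef_rot: [0.659, 0.752, 0.0, 0.0]
ft_force: [0.6, 0.1, -8.1]
grip_width: 34.5
gripper_force: 112.1
(array([501.7,  48.8,  75.6]), np.float64(1.7036), 23.7)
(np.True_, [510.0, 82.3], [9.7, 10.8], 8.4)
(np.True_, [487.8, 79.2], [10.6, 9.9], 53.2)
(np.True_, [496.1, 101.6], [15.5, 15.5], 52.4)
(np.True_, [539.1, 95.2], [25.1, 41.9], 7.3)
(np.True_, [456.1, 84.2], [25.4, 42.3], 7.9)
```

```bash
python3 -m handwheel '[{"travel":[-0.07,-0.05,-0.3],"turn":0,"grip":-1},{"travel":[-0.07,-0.05,-0.6],"turn":0,"grip":-1},{"travel":[-0.07,-0.05,-0.9],"turn":0,"grip":-1},{"travel":[-0.07,-0.05,-1.2],"turn":0,"grip":-1},{"travel":[-0.07,-0.05,-1.5],"turn":0,"grip":-1},{"travel":[-0.07,-0.05,-1.8],"turn":0,"grip":-1},{"travel":[-0.07,-0.05,-2.0],"turn":0,"grip":-1},{"travel":[-0.07,-0.05,-2.0],"turn":0,"grip":-1}]'
```

```text
time_s: 24.75
tool_pos: [500.8, 48.4, 55.2]
eef_rot: [0.659, 0.752, -0.0, -0.0]
ft_force: [-1.2, -0.6, -8.3]
grip_width: 34.6
gripper_force: 112.1
```

It went over the pins with no contact force. Lower the last 2 mm, release and rise.

```bash
python3 -m handwheel '[{"travel":[0,0,-0.1],"turn":0,"grip":-1},{"travel":[0,0,-0.2],"turn":0,"grip":-1},{"travel":[0,0,-0.2],"turn":0,"grip":-1},{"travel":[0,0,-0.2],"turn":0,"grip":-0.1},{"travel":[0,0,-0.2],"turn":0,"grip":0.2},{"travel":[0,0,-0.2],"turn":0,"grip":0.3},{"travel":[0,0,-0.2],"turn":0,"grip":0.3},{"travel":[0,0,-0.2],"turn":0,"grip":0.3}]' && python3 -m handwheel '[{"travel":[0,0,4],"turn":0,"grip":0.3},{"travel":[0,0,8],"turn":0,"grip":0.3},{"travel":[0,0,12],"turn":0,"grip":0.3},{"travel":[-3,-6,14],"turn":-0.17,"grip":0},{"travel":[-6,-10,14],"turn":-0.34,"grip":0},{"travel":[-9,-10,14],"turn":-0.51,"grip":0},{"travel":[-9,-10,14],"turn":-0.68,"grip":0},{"travel":[-9,-10,14],"turn":-0.85,"grip":0}]' && python3 -m handwheel '[{"travel":[0,0,0],"turn":-0.17,"grip":0},{"travel":[0,0,0],"turn":-0.34,"grip":0},{"travel":[0,0,0],"turn":-0.51,"grip":0},{"travel":[0,0,0],"turn":-0.68,"grip":0},{"travel":[0,0,0],"turn":-0.715,"grip":0},{"travel":[0,0,0],"turn":-0.715,"grip":0},{"travel":[0,0,0],"turn":-0.715,"grip":0},{"travel":[0,0,0],"turn":-0.715,"grip":0}]'
python3 - <<'E'
from m import *
print(state());f=grab("wrist","w10")
import pickle;pickle.dump(f,open('w10.pkl','wb'))
for a in plate(f,44):print(a)
E
```

```text
time_s: 25.75
tool_pos: [500.9, 48.3, 53.4]
eef_rot: [0.659, 0.752, 0.0, 0.0]
ft_force: [0.7, 0.9, 0.1]
grip_width: 55.6
gripper_force: 0.0
time_s: 26.75
tool_pos: [410.6, -51.9, 193.6]
eef_rot: [0.912, 0.411, 0.0, 0.0]
ft_force: [0.7, 0.2, -0.5]
grip_width: 42.7
gripper_force: 0.0
time_s: 27.75
tool_pos: [410.9, -51.7, 193.3]
eef_rot: [0.998, 0.07, 0.0, -0.0]
ft_force: [0.9, 0.5, 0.3]
grip_width: 42.7
gripper_force: 0.0
(array([410.9, -51.7, 193.3]), np.float64(0.1399), 27.75)
(np.False_, [145.3, 51.7], [43.8, 33.2], 2.0)
(np.False_, [187.7, -80.2], [124.4, 21.9], 89.9)
(np.False_, [487.7, 42.4], [115.2, 155.5], 8.0)
(np.True_, [462.7, 18.6], [22.6, 3.4], 9.4)
(np.True_, [452.1, 100.4], [24.4, 6.8], 12.0)
(np.True_, [494.6, 11.7], [8.6, 8.7], 49.4)
(np.True_, [508.5, -6.8], [14.2, 14.4], 50.2)
(np.True_, [494.5, 100.2], [15.1, 14.5], 50.0)
(np.True_, [516.7, 14.5], [8.4, 9.3], 8.0)
(np.True_, [502.6, 54.9], [41.5, 66.8], 8.0)
```

View pics/w10.png

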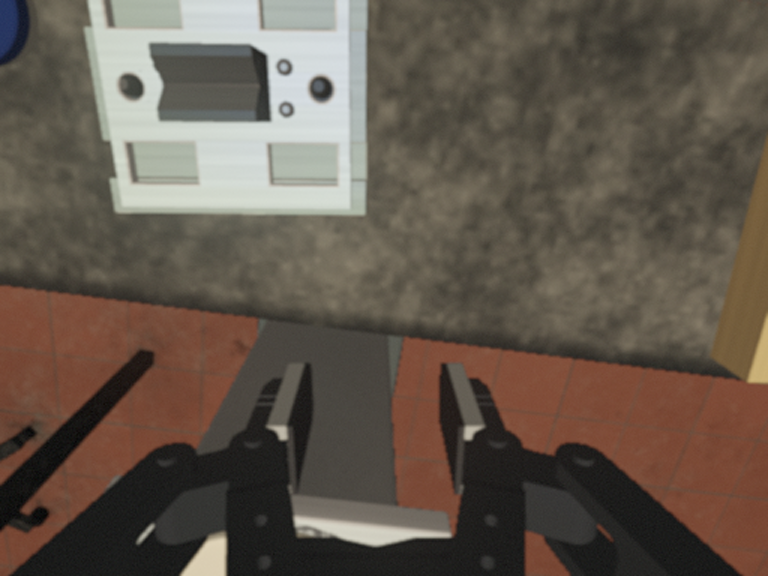

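The plate sits flush with the pin tips showing in both holes, at (131,86) and (320,87). The centre is about (502, 47.2). Next, pick `bolt_a` from the +24 opening.

```bash
python3 -m handwheel '[{"travel":[1,-5,0],"turn":0,"grip":0},{"travel":[2,-10,0],"turn":0,"grip":0},{"travel":[4,-15,0],"turn":0,"grip":0},{"travel":[6,-20,0],"turn":0,"grip":0},{"travel":[7.3,-25,0],"turn":0,"grip":0},{"travel":[7.3,-28.8,0],"turn":0,"grip":0},{"travel":[7.3,-28.8,-2],"turn":0,"grip":0},{"travel":[7.3,-28.8,-5],"turn":0,"grip":0}]' 80 && python3 -m handwheel '[{"travel":[0,0,-2],"turn":0,"grip":0},{"travel":[0,0,-5],"turn":0,"grip":0},{"travel":[0,0,-8.4],"turn":0,"grip":0},{"travel":[0,0,-8.4],"turn":0,"grip":0},{"travel":[0,0,-8.4],"turn":0,"grip":-1},{"travel":[0,0,-8.4],"turn":0,"grip":-1},{"travel":[0,0,-8.4],"turn":0,"grip":-1},{"travel":[0,0,-8.4],"turn":0,"grip":-1}]'
cat >> h.py <<'E'
def dot(f):
    """centre of the bolt's light dot in the held handle, native px -> world offset to TCP (bolt top 30 above TCP)"""
    g=cv2.cvtColor(f['img'],cv2.COLOR_RGB2GRAY)[270:330,235:268];m=(g>110).astype(np.uint8)
    n,l,st,ce=cv2.connectedComponentsWithStats(m)
    k=[i for i in range(1,n) if 60<st[i,4]<500 and st[i,0]>0 and st[i,0]+st[i,2]<33]
    t=np.array(env.get_state()['tool_pos'])
    for i in k: 
        c=ce[i]+(235,270);print('dot',c.round(1),st[i,4],(ray(f,c,t[2]+29.5)[0]-t).round(1))
E
python3 - <<'E'
from h import *
print(state());dot(grab("wrist"))
E
```

```text
time_s: 28.8
tool_pos: [484.0, -340.5, 143.0]
eef_rot: [0.998, 0.069, 0.0, 0.0]
ft_force: [0.6, 0.3, -0.3]
grip_width: 43.1
gripper_force: 0.0
time_s: 29.8
tool_pos: [484.5, -340.2, 61.1]
eef_rot: [0.998, 0.069, 0.001, 0.001]
ft_force: [0.1, 1.5, 7.6]
grip_width: 12.7
gripper_force: 78.6
(array([ 484.5, -340.2,   61.1]), np.float64(0.1388), 29.8)
dot [250.  291.8] 264 [ 0.9  0.1 29.5]
```

```bash
python3 -m handwheel '[{"travel":[0,0,4],"turn":0,"grip":-1},{"travel":[0,0,9],"turn":0,"grip":-1},{"travel":[0,0,14],"turn":0,"grip":-1},{"travel":[-2,5,14],"turn":0.17,"grip":-1},{"travel":[-2,10,14],"turn":0.34,"grip":-1},{"travel":[-2,15,14],"turn":0.51,"grip":-1},{"travel":[-2,20,14],"turn":0.68,"grip":-1},{"travel":[-2,25,14],"turn":0.85,"grip":-1}]' && python3 -m handwheel '[{"travel":[0,5,0],"turn":0.17,"grip":-1},{"travel":[2,10,0],"turn":0.34,"grip":-1},{"travel":[4,15,0],"turn":0.51,"grip":-1},{"travel":[7.4,18.4,0],"turn":0.68,"grip":-1},{"travel":[7.4,18.4,0],"turn":0.712,"grip":-1},{"travel":[7.4,18.4,0],"turn":0.712,"grip":-1},{"travel":[7.4,18.4,-4],"turn":0.712,"grip":-1},{"travel":[7.4,18.4,-6],"turn":0.712,"grip":-1}]'
python3 - <<'E'
from h import *
print(state());f=grab("wrist","w11");dot(f)
E
```

```text
time_s: 30.85
tool_pos: [463.7, -88.2, 200.2]
eef_rot: [0.879, 0.477, 0.001, 0.001]
ft_force: [0.0, 0.3, -1.0]
grip_width: 12.7
gripper_force: 78.6
time_s: 31.85
tool_pos: [536.8, 93.3, 138.2]
eef_rot: [0.661, 0.75, -0.0, -0.0]
ft_force: [0.2, -0.3, -1.6]
grip_width: 12.5
gripper_force: 78.8
(array([536.8,  93.3, 138.2]), np.float64(1.6976), 31.85)
dot [250.  291.8] 255 [ 2.2 -1.7 29.5]
```

View pics/w11.png

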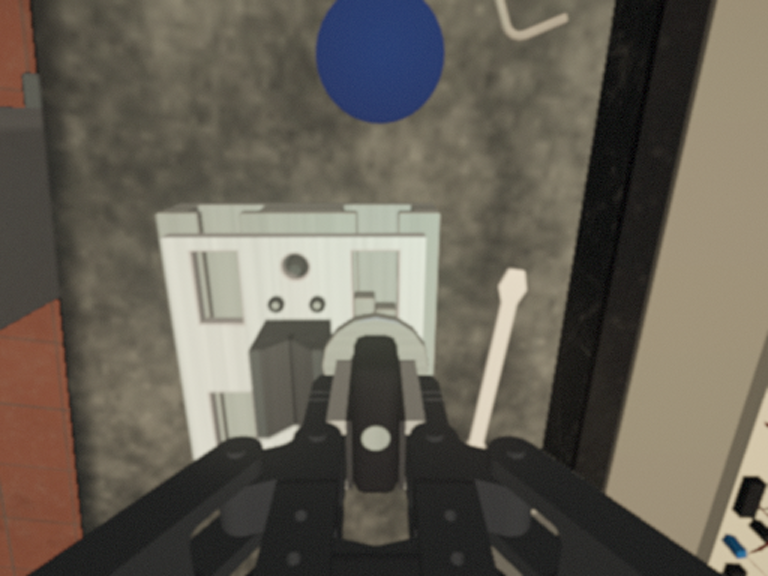

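The bolt is held over the window with its dot at (375,438). The window's far edge runs (352–399, 250) and the round hole is at (295,266). Check the window position by rays.

```bash
python3 - <<'E'
from m import *
print(state());f=grab("wrist");dot(f);print(state())
for a in plate(f,44):
    if a[0]:print(a)
s=1/1.5
print(ray(f,np.array([(352,250),(399,250),(191,251),(239,250),(243,321),(199,322)])*s,44)[:,:2].round(1).tolist())
E
```

```text
(array([536.1,  93.2, 136.1]), np.float64(1.6976), 31.9)
dot [250.  291.8] 254 [ 0.8  1.  29.5]
(array([536.5,  93.3, 137.9]), np.float64(1.6979), 31.95)
(np.True_, [537.6, 78.6], [42.2, 17.3], 9.9)
(np.True_, [507.7, 80.5], [9.7, 9.2], 53.0)
(np.True_, [485.4, 78.0], [8.8, 10.4], 3.7)
(np.True_, [531.7, 90.9], [11.1, 5.0], 7.4)
(np.True_, [494.6, 100.6], [13.4, 13.6], 51.6)
(np.True_, [448.3, 80.0], [21.1, 44.2], 29.0)
[[522.5, 113.8], [546.2, 116.9], [440.9, 102.7], [465.3, 106.4], [468.7, 67.1], [445.2, 63.5]]
```

```bash
python3 -m handwheel '[{"travel":[0.1,0.03,-1],"turn":0,"grip":-1},{"travel":[0.1,0.03,-2],"turn":0,"grip":-1},{"travel":[0.1,0.03,-3],"turn":0,"grip":-1},{"travel":[0.1,0.03,-3.6],"turn":0,"grip":-1},{"travel":[0.1,0.03,-4.2],"turn":0,"grip":-1},{"travel":[0.1,0.03,-4.8],"turn":0,"grip":-1},{"travel":[0.1,0.03,-5.4],"turn":0,"grip":-1},{"travel":[0.1,0.03,-5.4],"turn":0,"grip":-1}]'
```

```text
time_s: 32.95
tool_pos: [538.6, 94.6, 84.8]
eef_rot: [0.66, 0.751, -0.0, -0.0]
ft_force: [-0.3, 0.7, -1.1]
grip_width: 12.4
gripper_force: 78.8
```

```bash
python3 -m handwheel '[{"travel":[-0.06,-0.08,-0.3],"turn":0,"grip":-1},{"travel":[-0.06,-0.08,-0.6],"turn":0,"grip":-1},{"travel":[-0.06,-0.08,-0.9],"turn":0,"grip":-1},{"travel":[-0.06,-0.08,-1.2],"turn":0,"grip":-1},{"travel":[-0.06,-0.08,-1.5],"turn":0,"grip":-1},{"travel":[-0.06,-0.08,-1.8],"turn":0,"grip":-1},{"travel":[-0.06,-0.08,-1.8],"turn":0,"grip":-1},{"travel":[-0.06,-0.08,-1.8],"turn":0,"grip":-1}]'
```

```text
time_s: 33.95
tool_pos: [538.4, 93.8, 67.4]
eef_rot: [0.66, 0.751, 0.0, 0.0]
ft_force: [0.7, 0.4, -1.5]
grip_width: 13.1
gripper_force: 78.8
```

```bash
python3 -m handwheel '[{"travel":[0,0,-0.1],"turn":0,"grip":-1},{"travel":[0,0,-0.2],"turn":0,"grip":-1},{"travel":[0,0,-0.25],"turn":0,"grip":-1},{"travel":[0,0,-0.25],"turn":0,"grip":-1},{"travel":[0,0,-0.25],"turn":0,"grip":-1},{"travel":[0,0,-0.25],"turn":0,"grip":-1},{"travel":[0,0,-0.25],"turn":0,"grip":-1},{"travel":[0,0,-0.25],"turn":0,"grip":-1}]'
```

```text
time_s: 34.95
tool_pos: [538.3, 93.8, 65.1]
eef_rot: [0.66, 0.751, 0.0, 0.0]
ft_force: [-4.0, 0.1, 6.4]
grip_width: 13.1
gripper_force: 79.6
```

The flange has touched the plate. Turn clockwise.

```bash
python3 -m handwheel '[{"travel":[0,0,0.03],"turn":-0.17,"grip":-1},{"travel":[0,0,0.03],"turn":-0.34,"grip":-1},{"travel":[0,0,0.03],"turn":-0.51,"grip":-1},{"travel":[0,0,0.03],"turn":-0.68,"grip":-1},{"travel":[0,0,0.03],"turn":-0.85,"grip":-1},{"travel":[0,0,0.03],"turn":-1.02,"grip":-1},{"travel":[0,0,0.03],"turn":-1.19,"grip":-1},{"travel":[0,0,0.03],"turn":-1.36,"grip":-1}]' && python3 -m handwheel '[{"travel":[0,0,0],"turn":-0.1,"grip":-1},{"travel":[0,0,0],"turn":-0.2,"grip":-1},{"travel":[0,0,0],"turn":-0.21,"grip":-1},{"travel":[0,0,0],"turn":-0.21,"grip":-1},{"travel":[0,0,0],"turn":-0.21,"grip":-1},{"travel":[0,0,0],"turn":-0.21,"grip":-0.3},{"travel":[0,0,0],"turn":-0.21,"grip":0},{"travel":[0,0,0],"turn":-0.21,"grip":0}]'
python3 -m handwheel '[{"travel":[0,0,4],"turn":0,"grip":0},{"travel":[0,0,8],"turn":0,"grip":0},{"travel":[0,0,12],"turn":0,"grip":0},{"travel":[-3,-3,13],"turn":0,"grip":0},{"travel":[-6,-9,13],"turn":0,"grip":0},{"travel":[-9,-15,13],"turn":0,"grip":0},{"travel":[-10,-15,13],"turn":0,"grip":0},{"travel":[-10,-15,13],"turn":0,"grip":0}]'
python3 - <<'E'
from m import *
print(state());f=grab("wrist","w12")
for a in plate(f,44):
    if a[0]:print(a)
E
```

```text
time_s: 35.95
tool_pos: [538.4, 93.9, 65.1]
eef_rot: [0.986, 0.167, 0.0, -0.0]
ft_force: [0.5, -0.2, -0.6]
grip_width: 12.7
gripper_force: 79.0
time_s: 36.95
tool_pos: [538.2, 93.8, 65.1]
eef_rot: [0.998, 0.065, -0.0, -0.0]
ft_force: [-0.4, -0.1, -0.8]
grip_width: 43.1
gripper_force: 0.0
time_s: 37.95
tool_pos: [437.9, -56.4, 195.4]
eef_rot: [0.998, 0.064, 0.0, -0.0]
ft_force: [0.6, 0.5, -0.4]
grip_width: 42.7
gripper_force: 0.0
(array([437.9, -56.4, 195.4]), np.float64(0.129), 37.95)
(np.True_, [458.4, -3.8], [2.8, 33.7], 7.4)
(np.True_, [456.8, 3.7], [45.0, 20.6], 67.3)
(np.True_, [455.0, 83.3], [24.2, 40.8], 7.4)
(np.True_, [494.8, 11.9], [8.5, 9.1], 49.8)
(np.True_, [508.7, -6.9], [14.5, 14.4], 52.1)
(np.True_, [494.7, 100.2], [14.7, 14.1], 48.2)
(np.True_, [516.7, 15.2], [8.9, 8.7], 51.9)
(np.True_, [499.0, 55.2], [41.6, 67.7], 7.4)
(np.True_, [555.9, 15.9], [20.9, 46.7], 36.1)
(np.True_, [535.6, 78.4], [13.3, 32.9], 82.3)
```

View pics/w12.png

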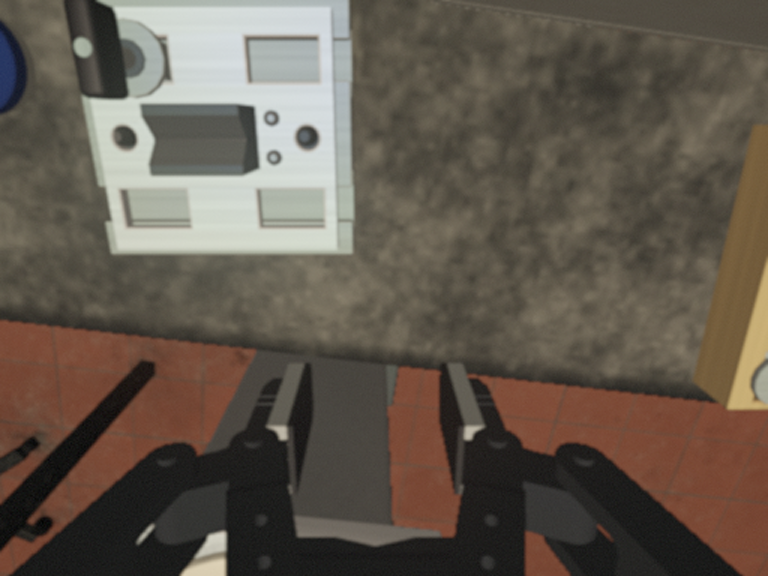

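The first bolt is fastened, with its handle square across the slot at about (95,47), and the plate has not moved. I've used all 14 views, so I'll work from numbers now. Next is the bolt in the -24 opening.

```bash
python3 -m handwheel '[{"travel":[0,-6,0],"turn":0.012,"grip":0},{"travel":[0,-12,0],"turn":0.012,"grip":0},{"travel":[0,-18,0],"turn":0.012,"grip":0},{"travel":[0,-24,0],"turn":0.012,"grip":0},{"travel":[-0.12,-28.9,0],"turn":0.012,"grip":0},{"travel":[-0.12,-28.9,0],"turn":0.012,"grip":0},{"travel":[-0.12,-28.9,-2],"turn":0.012,"grip":0},{"travel":[-0.12,-28.9,-5],"turn":0.012,"grip":0}]' 80 && python3 -m handwheel '[{"travel":[0,0,-2],"turn":0,"grip":0},{"travel":[0,0,-5],"turn":0,"grip":0},{"travel":[0,0,-8.5],"turn":0,"grip":0},{"travel":[0,0,-8.5],"turn":0,"grip":0},{"travel":[0,0,-8.5],"turn":0,"grip":-1},{"travel":[0,0,-8.5],"turn":0,"grip":-1},{"travel":[0,0,-8.5],"turn":0,"grip":-1},{"travel":[0,0,-8.5],"turn":0,"grip":-1}]'
python3 - <<'E'
from h import *
print(state());dot(grab("wrist"));print(state())
E
```

```text
time_s: 39.0
tool_pos: [438.7, -344.0, 144.9]
eef_rot: [0.997, 0.072, 0.001, 0.0]
ft_force: [0.1, 0.2, -0.8]
grip_width: 42.7
gripper_force: 0.0
time_s: 40.0
tool_pos: [438.0, -345.4, 61.8]
eef_rot: [0.997, 0.071, 0.001, 0.001]
ft_force: [2.8, 3.7, 6.6]
grip_width: 12.6
gripper_force: 78.0
(array([ 438. , -345.4,   61.8]), np.float64(0.1426), 40.0)
dot [250.  291.5] 256 [ 1.   0.1 29.5]
(array([ 438. , -345.4,   61.8]), np.float64(0.1426), 40.05)
```

```bash
python3 -m handwheel '[{"travel":[0,0,4],"turn":0,"grip":-1},{"travel":[0,0,9],"turn":0,"grip":-1},{"travel":[0,0,14],"turn":0,"grip":-1},{"travel":[0,5,14],"turn":0.17,"grip":-1},{"travel":[0,10,14],"turn":0.34,"grip":-1},{"travel":[0,15,14],"turn":0.51,"grip":-1},{"travel":[0,20,14],"turn":0.68,"grip":-1},{"travel":[0,25,14],"turn":0.85,"grip":-1}]' && python3 -m handwheel '[{"travel":[0,5,0],"turn":0.17,"grip":-1},{"travel":[0.5,10,0],"turn":0.34,"grip":-1},{"travel":[1,15,0],"turn":0.51,"grip":-1},{"travel":[1.7,17.8,0],"turn":0.68,"grip":-1},{"travel":[1.7,17.8,0],"turn":0.708,"grip":-1},{"travel":[1.7,17.8,-4],"turn":0.708,"grip":-1},{"travel":[1.7,17.8,-6],"turn":0.708,"grip":-1},{"travel":[1.7,17.8,-6],"turn":0.708,"grip":-1}]'  && python3 -m handwheel '[{"travel":[0,0,-1],"turn":0,"grip":-1},{"travel":[0,0,-2],"turn":0,"grip":-1},{"travel":[0,0,-3],"turn":0,"grip":-1},{"travel":[0,0,-3],"turn":0,"grip":-1},{"travel":[0,0,-3],"turn":0,"grip":-1},{"travel":[0,0,-3],"turn":0,"grip":-1},{"travel":[0,0,-3],"turn":0,"grip":-1},{"travel":[0,0,-3],"turn":0,"grip":-1}]'
python3 - <<'E'
from m import *
f=grab("wrist");print(state());dot(f)
for a in plate(f,44):
    if a[0] and 440<a[1][0]<570:print(a)
E
```

```text
time_s: 41.05
tool_pos: [436.9, -93.7, 201.1]
eef_rot: [0.878, 0.478, 0.001, 0.001]
ft_force: [0.5, -0.2, -1.5]
grip_width: 12.2
gripper_force: 78.8
time_s: 42.05
tool_pos: [453.5, 82.2, 139.6]
eef_rot: [0.66, 0.751, -0.001, -0.001]
ft_force: [-0.0, -0.1, -0.5]
grip_width: 12.5
gripper_force: 78.7
time_s: 43.05
tool_pos: [454.1, 82.8, 110.2]
eef_rot: [0.66, 0.751, 0.0, 0.0]
ft_force: [-0.4, -0.7, -1.4]
grip_width: 12.1
gripper_force: 78.7
(array([454.1,  82.9, 110.2]), np.float64(1.7007), 43.1)
dot [249.9 291.5] 254 [ 1.3 -0.1 29.5]
(np.True_, [508.7, 81.0], [8.7, 10.2], 52.5)
(np.True_, [486.6, 78.1], [8.8, 10.1], 51.5)
(np.True_, [455.1, 78.8], [38.3, 16.2], 9.9)
(np.True_, [449.5, 89.3], [11.3, 4.5], 7.5)
(np.True_, [494.5, 101.0], [13.8, 14.1], 55.6)
(np.True_, [528.9, 103.8], [39.8, 15.8], 46.4)
```

```bash
python3 -m handwheel '[{"travel":[0,0.05,-0.8],"turn":0,"grip":-1},{"travel":[0,0.05,-1.6],"turn":0,"grip":-1},{"travel":[0,0.05,-2.2],"turn":0,"grip":-1},{"travel":[0,0.05,-2.8],"turn":0,"grip":-1},{"travel":[0,0.05,-3.4],"turn":0,"grip":-1},{"travel":[0,0.05,-4.0],"turn":0,"grip":-1},{"travel":[0,0.05,-4.2],"turn":0,"grip":-1},{"travel":[0,0.05,-4.2],"turn":0,"grip":-1}]'
```

```text
time_s: 44.1
tool_pos: [454.1, 83.3, 68.1]
eef_rot: [0.66, 0.751, -0.0, -0.0]
ft_force: [0.6, -0.5, -0.6]
grip_width: 12.7
gripper_force: 78.7
```

```bash
python3 -m handwheel '[{"travel":[0,0,-0.1],"turn":0,"grip":-1},{"travel":[0,0,-0.2],"turn":0,"grip":-1},{"travel":[0,0,-0.25],"turn":0,"grip":-1},{"travel":[0,0,-0.25],"turn":0,"grip":-1},{"travel":[0,0,-0.25],"turn":0,"grip":-1},{"travel":[0,0,-0.25],"turn":0,"grip":-1},{"travel":[0,0,-0.25],"turn":0,"grip":-1},{"travel":[0,0,-0.25],"turn":0,"grip":-1}]'
```

```text
time_s: 45.1
tool_pos: [454.2, 83.3, 65.8]
eef_rot: [0.66, 0.751, 0.0, 0.0]
ft_force: [-1.2, -0.2, 5.9]
grip_width: 12.7
gripper_force: 79.7
```

The flange has touched again, at the expected height. Turn clockwise, release and rise.

```bash
python3 -m handwheel '[{"travel":[0,0,0.03],"turn":-0.17,"grip":-1},{"travel":[0,0,0.03],"turn":-0.34,"grip":-1},{"travel":[0,0,0.03],"turn":-0.51,"grip":-1},{"travel":[0,0,0.03],"turn":-0.68,"grip":-1},{"travel":[0,0,0.03],"turn":-0.85,"grip":-1},{"travel":[0,0,0.03],"turn":-1.02,"grip":-1},{"travel":[0,0,0.03],"turn":-1.19,"grip":-1},{"travel":[0,0,0.03],"turn":-1.36,"grip":-1}]' && python3 -m handwheel '[{"travel":[0,0,0],"turn":-0.1,"grip":-1},{"travel":[0,0,0],"turn":-0.2,"grip":-1},{"travel":[0,0,0],"turn":-0.21,"grip":-1},{"travel":[0,0,0],"turn":-0.21,"grip":-1},{"travel":[0,0,0],"turn":-0.21,"grip":-1},{"travel":[0,0,0],"turn":-0.21,"grip":-0.3},{"travel":[0,0,0],"turn":-0.21,"grip":0},{"travel":[0,0,0],"turn":-0.21,"grip":0}]'
python3 -m handwheel '[{"travel":[0,0,4],"turn":0,"grip":0},{"travel":[0,0,8],"turn":0,"grip":0},{"travel":[0,0,12],"turn":0,"grip":0},{"travel":[-1,-5,13],"turn":0,"grip":0},{"travel":[-2,-11,13],"turn":0,"grip":0},{"travel":[-3,-14,13],"turn":0,"grip":0},{"travel":[-3,-14,13],"turn":0,"grip":0},{"travel":[-3,-14,13],"turn":0,"grip":0}]'
python3 - <<'E'
from m import *
print(state());f=grab("wrist")
for a in plate(f,44):
    if a[0] and 440<a[1][0]<570:print(a)
E
```

```text
time_s: 46.1
tool_pos: [454.2, 83.2, 65.9]
eef_rot: [0.986, 0.167, 0.0, 0.0]
ft_force: [3.3, -2.1, 1.1]
grip_width: 12.4
gripper_force: 78.9
time_s: 47.1
tool_pos: [454.0, 83.3, 65.8]
eef_rot: [0.998, 0.065, -0.0, -0.0]
ft_force: [0.1, 0.0, -0.1]
grip_width: 43.2
gripper_force: 0.0
time_s: 48.1
tool_pos: [424.1, -56.4, 195.9]
eef_rot: [0.998, 0.065, 0.0, -0.0]
ft_force: [0.1, 0.1, 0.3]
grip_width: 42.6
gripper_force: 0.0
(array([424.1, -56.4, 195.9]), np.float64(0.1303), 48.1)
(np.True_, [463.2, 18.6], [23.5, 4.2], 11.8)
(np.True_, [457.9, 66.7], [28.2, 10.0], 15.5)
(np.True_, [494.6, 12.1], [8.3, 9.0], 49.5)
(np.True_, [508.6, -6.8], [14.1, 14.3], 49.8)
(np.True_, [494.5, 100.1], [15.0, 14.4], 48.8)
(np.True_, [516.6, 14.8], [8.5, 9.2], 48.7)
(np.True_, [500.6, 55.2], [41.0, 67.5], 7.5)
(np.True_, [555.7, 15.7], [21.1, 46.5], 35.5)
(np.True_, [535.0, 78.5], [14.8, 34.2], 79.7)
```

Plate unmoved. Now `bolt_c` in the -72 opening.

```bash
python3 -m handwheel '[{"travel":[-1,-6,0],"turn":0.012,"grip":0},{"travel":[-2,-12,0],"turn":0.012,"grip":0},{"travel":[-3,-18,0],"turn":0.012,"grip":0},{"travel":[-3.6,-24,0],"turn":0.012,"grip":0},{"travel":[-3.6,-29.6,0],"turn":0.012,"grip":0},{"travel":[-3.6,-29.6,0],"turn":0.012,"grip":0},{"travel":[-3.6,-29.6,-2],"turn":0.012,"grip":0},{"travel":[-3.6,-29.6,-5],"turn":0.012,"grip":0}]' 80 && python3 -m handwheel '[{"travel":[0,0,-2],"turn":0,"grip":0},{"travel":[0,0,-5],"turn":0,"grip":0},{"travel":[0,0,-8.5],"turn":0,"grip":0},{"travel":[0,0,-8.5],"turn":0,"grip":0},{"travel":[0,0,-8.5],"turn":0,"grip":-1},{"travel":[0,0,-8.5],"turn":0,"grip":-1},{"travel":[0,0,-8.5],"turn":0,"grip":-1},{"travel":[0,0,-8.5],"turn":0,"grip":-1}]'
python3 - <<'E'
from h import *
print(state());dot(grab("wrist"));print(state())
E
```

```text
time_s: 49.15
tool_pos: [389.1, -351.7, 145.8]
eef_rot: [0.997, 0.072, 0.0, 0.0]
ft_force: [1.1, -0.3, -0.1]
grip_width: 42.8
gripper_force: 0.0
time_s: 50.15
tool_pos: [388.8, -352.9, 62.6]
eef_rot: [0.997, 0.071, 0.001, 0.001]
ft_force: [1.1, 4.0, 5.9]
grip_width: 13.2
gripper_force: 78.0
(array([ 388.8, -352.9,   62.6]), np.float64(0.1428), 50.15)
dot [249.9 287.9] 259 [ 2.9  0.4 29.5]
(array([ 388.8, -352.9,   62.6]), np.float64(0.1427), 50.2)
```

`bolt_c` sits about 2 mm off along the handle, so I'll compensate. The target window is (-42, -42).

```bash
python3 -m handwheel '[{"travel":[0,0,4],"turn":0,"grip":-1},{"travel":[0,0,9],"turn":0,"grip":-1},{"travel":[0,0,14],"turn":0,"grip":-1},{"travel":[2,5,14],"turn":0.17,"grip":-1},{"travel":[4,10,14],"turn":0.34,"grip":-1},{"travel":[5,15,14],"turn":0.51,"grip":-1},{"travel":[6,20,14],"turn":0.68,"grip":-1},{"travel":[7,25,14],"turn":0.85,"grip":-1}]' && python3 -m handwheel '[{"travel":[0,5,0],"turn":0.17,"grip":-1},{"travel":[0.6,10.1,0],"turn":0.34,"grip":-1},{"travel":[0.6,10.1,0],"turn":0.51,"grip":-1},{"travel":[0.6,10.1,0],"turn":0.68,"grip":-1},{"travel":[0.6,10.1,0],"turn":0.708,"grip":-1},{"travel":[0.6,10.1,-4],"turn":0.708,"grip":-1},{"travel":[0.6,10.1,-9],"turn":0.708,"grip":-1},{"travel":[0.6,10.1,-9],"turn":0.708,"grip":-1}]'  && python3 -m handwheel '[{"travel":[0,0,0],"turn":0,"grip":-1},{"travel":[0,0,0],"turn":0,"grip":-1},{"travel":[0,0,0],"turn":0,"grip":-1},{"travel":[0,0,0],"turn":0,"grip":-1},{"travel":[0,0,0],"turn":0,"grip":-1},{"travel":[0,0,0],"turn":0,"grip":-1},{"travel":[0,0,0],"turn":0,"grip":-1},{"travel":[0,0,0],"turn":0,"grip":-1}]'
python3 - <<'E'
from m import *
f=grab("wrist");print(state());dot(f)
for a in plate(f,44):
    if a[0] and 440<a[1][0]<570:print(a)
E
```

```text
time_s: 51.2
tool_pos: [458.3, -101.0, 202.1]
eef_rot: [0.878, 0.479, 0.001, 0.001]
ft_force: [0.9, 0.3, -1.3]
grip_width: 12.7
gripper_force: 78.5
time_s: 52.2
tool_pos: [462.4, -1.6, 109.0]
eef_rot: [0.661, 0.75, -0.001, -0.002]
ft_force: [-0.7, -0.3, -0.5]
grip_width: 12.9
gripper_force: 78.4
time_s: 53.2
tool_pos: [464.0, -1.7, 110.9]
eef_rot: [0.66, 0.752, -0.0, -0.0]
ft_force: [0.0, -0.0, -2.2]
grip_width: 12.3
gripper_force: 78.4
(array([464. ,  -1.7, 110.9]), np.float64(1.7006), 53.25)
dot [249.9 287.7] 242 [ 1.   1.9 29.5]
(np.True_, [508.3, -6.0], [14.0, 14.5], 52.2)
(np.True_, [461.7, -6.3], [43.6, 19.1], 17.3)
(np.True_, [458.7, 7.1], [10.6, 5.2], 7.5)
(np.True_, [548.4, 11.1], [24.0, 41.3], 7.3)
(np.True_, [508.9, 40.2], [49.9, 65.4], 7.5)
(np.True_, [508.5, 81.8], [9.3, 9.2], 54.0)
(np.True_, [458.1, 83.3], [65.4, 21.5], 4.1)
(np.True_, [526.5, 90.5], [16.4, 39.9], 16.0)
(np.True_, [494.4, 100.5], [14.4, 14.8], 56.1)
```

```bash
python3 -m handwheel '[{"travel":[0.08,0,-0.8],"turn":0,"grip":-1},{"travel":[0.08,0,-1.6],"turn":0,"grip":-1},{"travel":[0.08,0,-2.2],"turn":0,"grip":-1},{"travel":[0.08,0,-2.8],"turn":0,"grip":-1},{"travel":[0.08,0,-3.4],"turn":0,"grip":-1},{"travel":[0.08,0,-4.0],"turn":0,"grip":-1},{"travel":[0.08,0,-4.2],"turn":0,"grip":-1},{"travel":[0.08,0,-4.2],"turn":0,"grip":-1}]' && python3 -m handwheel '[{"travel":[0,0,-0.1],"turn":0,"grip":-1},{"travel":[0,0,-0.2],"turn":0,"grip":-1},{"travel":[0,0,-0.25],"turn":0,"grip":-1},{"travel":[0,0,-0.25],"turn":0,"grip":-1},{"travel":[0,0,-0.25],"turn":0,"grip":-1},{"travel":[0,0,-0.25],"turn":0,"grip":-1},{"travel":[0,0,-0.25],"turn":0,"grip":-1},{"travel":[0,0,-0.25],"turn":0,"grip":-1}]'
```

```text
time_s: 54.25
tool_pos: [464.9, -1.7, 68.9]
eef_rot: [0.66, 0.751, -0.0, -0.0]
ft_force: [0.5, 0.2, -1.5]
grip_width: 12.6
gripper_force: 78.5
time_s: 55.25
tool_pos: [464.9, -1.7, 66.6]
eef_rot: [0.66, 0.751, -0.0, 0.0]
ft_force: [-3.0, 0.8, 5.5]
grip_width: 12.6
gripper_force: 79.5
```

```bash
python3 -m handwheel '[{"travel":[0,0.03,0.03],"turn":-0.17,"grip":-1},{"travel":[-0.02,0.06,0.03],"turn":-0.34,"grip":-1},{"travel":[-0.04,0.09,0.03],"turn":-0.51,"grip":-1},{"travel":[-0.06,0.12,0.03],"turn":-0.68,"grip":-1},{"travel":[-0.09,0.14,0.03],"turn":-0.85,"grip":-1},{"travel":[-0.12,0.16,0.03],"turn":-1.02,"grip":-1},{"travel":[-0.15,0.16,0.03],"turn":-1.19,"grip":-1},{"travel":[-0.18,0.16,0.03],"turn":-1.36,"grip":-1}]' && python3 -m handwheel '[{"travel":[-0.02,0,0],"turn":-0.1,"grip":-1},{"travel":[-0.03,0,0],"turn":-0.2,"grip":-1},{"travel":[-0.03,0,0],"turn":-0.21,"grip":-1},{"travel":[-0.03,0,0],"turn":-0.21,"grip":-1},{"travel":[-0.03,0,0],"turn":-0.21,"grip":-1},{"travel":[-0.03,0,0],"turn":-0.21,"grip":-0.3},{"travel":[-0.03,0,0],"turn":-0.21,"grip":0},{"travel":[-0.03,0,0],"turn":-0.21,"grip":0}]'
python3 -m handwheel '[{"travel":[0,0,4],"turn":0,"grip":0},{"travel":[0,0,8],"turn":0,"grip":0},{"travel":[0,0,14],"turn":0,"grip":0},{"travel":[0,0,14],"turn":0,"grip":0},{"travel":[0,2,16],"turn":0,"grip":0},{"travel":[0,4,18],"turn":0,"grip":0},{"travel":[0,4,18],"turn":0,"grip":0},{"travel":[0,4,18],"turn":0,"grip":0}]'
python3 - <<'E'
from m import *
print(state());f=grab("wrist","w13")
for a in plate(f,44):
    if a[0] and 440<a[1][0]<570:print(a)
# bolts: dark handle blobs + light dot on them, at z=92
g=cv2.cvtColor(f['img'],cv2.COLOR_RGB2GRAY);im=g<60
for n,P in(('a',(538,94)),('b',(455,83.5)),('c',(466,0.5))):
    u=proj(f,[P[0],P[1],92])[0];x,y=u.astype(int);w=g[max(0,y-22):y+23,x-22:x+23]
    off=np.array([x-22,max(0,y-22)])
    k,l,st,ce=cv2.connectedComponentsWithStats(((w>110)).astype(np.uint8))
    for i in range(1,k):
        if 10<st[i,4]<110: print(n,'dot',ray(f,ce[i]+off,92)[0].round(1),st[i,4])
    m=np.argwhere(w<45)[:,::-1]
    W=ray(f,m+off,80)[:,:2];ev=np.linalg.eigh(np.cov(W.T))
    v=ev[1][:,1];print(n,'handle yaw',round((np.arctan2(v[1],v[0])+np.pi/2)%np.pi-np.pi/2,3),len(m),np.sqrt(ev[0]).round(1))
t=env.grab_frame('top');print(proj(t,[[521,206,22],[619,22,5]]))
h=cv2.cvtColor(t['img'],cv2.COLOR_RGB2HSV);b=np.argwhere(cv2.inRange(h,(110,120,40),(130,255,255))>0);print('tin',ray(t,b.mean(0)[::-1],22))
E
```

```text
time_s: 56.25
tool_pos: [463.5, -0.2, 66.7]
eef_rot: [0.986, 0.167, 0.001, 0.0]
ft_force: [4.8, -3.0, -1.5]
grip_width: 12.7
gripper_force: 78.6
time_s: 57.25
tool_pos: [462.7, -0.0, 66.7]
eef_rot: [0.998, 0.065, -0.0, -0.0]
ft_force: [0.0, -0.2, -0.4]
grip_width: 42.8
gripper_force: 0.0
time_s: 58.25
tool_pos: [462.5, 39.6, 245.7]
eef_rot: [0.998, 0.065, -0.001, -0.0]
ft_force: [0.3, -0.4, -0.2]
grip_width: 42.6
gripper_force: 0.0
(array([462.5,  39.6, 245.7]), np.float64(0.1308), 58.25)
(np.True_, [508.5, -6.1], [13.9, 14.0], 53.9)
(np.True_, [494.8, 100.0], [14.7, 14.0], 51.0)
(np.True_, [497.6, 46.7], [43.8, 56.5], 7.5)
(np.True_, [536.2, 96.3], [49.9, 25.4], 7.4)
a dot [537.5  93.7  92. ] 94
a handle yaw 0.163 61 [0.6 6.7]
b handle yaw nan 0 [nan nan]
c dot [464.6  -0.5  92. ] 64
c handle yaw -1.44 7 [nan 2.6]
[[143.51657286 176.00868056]
 [220.37479182 142.76381443]]
tin [[515.5170162  214.41832084  22.        ]]
  avg = a.mean(axis, **keepdims_kw)
  ret = um.true_divide(
<stdin>:14: RuntimeWarning: Degrees of freedom <= 0 for slice
  c *= np.true_divide(1, fact)
  c *= np.true_divide(1, fact)
<stdin>:15: RuntimeWarning: invalid value encountered in sqrt
```

```bash
python3 - <<'E'
from m import *
f=grab("wrist");g=cv2.cvtColor(f['img'],cv2.COLOR_RGB2GRAY)
for n,P in(('a',(537.5,94)),('b',(455,83.5)),('c',(465,0))):
    x,y=proj(f,[P[0],P[1],92])[0].round().astype(int);o=np.array([x-45,max(0,y-60)])
    w=g[o[1]:y+45,o[0]:x+45]
    k,l,st,ce=cv2.connectedComponentsWithStats((w<75).astype(np.uint8))
    L=[(st[i,4],(ce[i]+o).round(0).tolist(),st[i,2:4].tolist(),ray(f,ce[i]+o,85)[0,:2].round(0).tolist(),
        round(np.degrees(np.arctan2(*(lambda W:(lambda v:(v[1]*np.sign(v[0]),abs(v[0])))(np.linalg.eigh(np.cov(W.T))[1][:,1]))(ray(f,np.argwhere(l==i)[:,::-1]+o,85)[:,:2])),),1)) for i in range(1,k) if st[i,4]>150]
    print(n,(x,y),L, g[y-3:y+4,x-3:x+4].mean())
    k,l,st,ce=cv2.connectedComponentsWithStats((w>100).astype(np.uint8))
    print([ (ray(f,ce[i]+o,92)[0,:2].round(1).tolist(),st[i,4]) for i in range(1,k) if 20<st[i,4]<130])
E
```

```text
a (np.int64(200), np.int64(85)) [(np.int32(321), [205.0, 83.0], [18, 49], [540.0, 90.0], np.float64(13.2))] 180.69387755102042
[([574.8, 92.5], np.int32(50)), ([537.6, 93.8], np.int32(106)), ([518.8, 130.3], np.int32(26))]
b (np.int64(204), np.int64(175)) [(np.int32(431), [207.0, 176.0], [16, 46], [452.0, 81.0], np.float64(3.9))] 161.3673469387755
[([486.1, 127.0], np.int32(39)), ([430.0, 40.2], np.int32(70))]
c (np.int64(290), np.int64(176)) [(np.int32(453), [289.0, 173.0], [15, 45], [466.0, 0.0], np.float64(9.5))] 163.9387755102041
[([464.7, -0.4], np.int32(74))]
```

All three handles are in place and square to within a few degrees of the bed's 7.5°, and the plate is on the pins.

```bash
python3 -c "
from workcell import env
print(env.hand_in())"
```

```text
the job is handed in; nothing more can be done
None
```

The job is handed in, with no verdict returned: by my last measurements the plate sits flush on both pins and the three T-bolts present (`bolt_a`, `bolt_b`, `bolt_c`) are fastened square across the slots, and I touched no bystander, though I never found the beaker in the images.

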